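Roll the turned balls off the sorting board and bin the flat bridge blanks

TASK

Stand the wooden catch tray under the open lip of the tilting sorting board, then lift the board by its handle just enough that the three wooden balls roll off into the tray while the two flat bridge blanks stay lying on the board. Let the board down to rest again and put the two blanks into the blue bin. The tray and the bin must end up standing on the bench, and the two jars and the mug must be left where they are.

Things in the scene. Friction and masses are not known exactly. Their poses are not given: they have to be found in the camera images.
- board (a joint): Tilt of the grey sorting board about its hinge, rad. 0 = at rest on its stand, leaning 0.06 rad down towards the handle end; level at 0.06; grows as the handle is lifted; stops at 0.6. It falls back by its own weight (0.45 kg, about 2 N at the handle). The bridge blanks stay put up to about 0.35.
- board_hinge (a point): Middle of the hinge axis, 78 mm above the bench, on the fixed plywood stand. Axes do not tilt: x along the hinge, y level towards the open lip where the balls leave, z up. The stand is 250 mm along x, its base ends 12 mm past the hinge in y. The lip edge is 40 mm past the hinge in y, its underside 84 mm above the bench at rest, 72 mm when tilted 0.3.
- board_deck (a point): Point on the deck's upper face, mid-width, 60 mm from the hinge axis towards the handle. Axes tilt with the board: x along the hinge, y to the lip, z the deck's normal. The deck is 210 mm clear in x and runs from y = -97 mm (back fence) to y = +100 mm (open lip); side and back fences are 22 mm high, 8 mm thick.
- board_handle (a point): Middle of the handle, a dark round wooden bar 14 mm thick, 110 mm long, parallel to the hinge; 45 mm clear between back fence and bar axis. It lies 210 mm from the hinge axis along the deck and 22 mm above that axis along the deck normal, about 87 mm above the bench at rest. Axes as board_deck. The bar can turn between fingers gripping across it.
- tray_mid (a point): Loose wooden catch tray, 220 (x) by 110 (y) mm outside, about 0.2 kg; this point is its centre in plan, 22.5 mm above its underside. Floor 6 mm thick. Low long wall at -y: 8 mm thick, 45 mm high. End walls 8 mm thick, 48 mm high. Tall long wall at +y: 10 mm thick, 80 mm high; see tray_grip.
- tray_grip (a point): Point in the middle of the tray's tall wall, to grip it from above across its 10 mm thickness (along y): 50 mm from tray_mid in +y, 55 mm above the tray's underside, 25 mm below the wall's top edge. Axes as tray_mid.
- tray_place (a point): Point fixed to the stand where tray_mid belongs (within 10 mm or so), axes as board_hinge, to which the tray's x and y should be parallel: the low wall is then under the lip, which overhangs it by 15 mm, so slide the tray in along -y, on or close over the bench, for the last 30 mm.
- bin_mid (a point): Centre of the loose open blue bin, half-way up; outside 180 (x) by 130 (y) by 40 mm high, walls and floor 5 mm, 0.5 kg.
- bridge_a_mid (a point): Centre of a pale maple bridge blank, flat, 33 (x) by 41 (y) by 8 mm, 12 g; z is its thickness.
- bridge_b_mid (a point): Centre of the other pale maple bridge blank, 33 (x) by 41 (y) by 9 mm, 12 g; z is its thickness.
- ball_1_center (a point): Centre of a dark turned wooden ball, 24 mm across, 12 g; the three lie against the board's back fence and roll freely.
- ball_2_center (a point): Centre of a dark turned wooden ball, 24 mm across, 12 g; the three lie against the board's back fence and roll freely.
- ball_3_center (a point): Centre of a dark turned wooden ball, 24 mm across, 12 g; the three lie against the board's back fence and roll freely.
- jar_slim: Bystander: slim glass varnish jar with stopper, 48 mm across, 109 mm high; origin at its underside.
- jar_wide: Bystander: wider glass varnish jar, 58 mm across, 89 mm high; origin at its underside.
- mug: Bystander: white tea mug, 78 mm across, 112 mm with handle, 101 mm high; origin at its underside.

How it is judged (in metres and radians):
On the way, in this order (a step that is already met when the one before it is completed fails the run):
1. the board is lifted past level with the bridge blanks on it (value of joint board above 0.08 rad and x of bridge_a_mid in the frame of board_deck between -0.11 and 0.11 m and y of bridge_a_mid in the frame of board_deck between -0.1 and 0.105 m and z of bridge_a_mid in the frame of board_deck between -0.003 and 0.03 m and x of bridge_b_mid in the frame of board_deck between -0.11 and 0.11 m and y of bridge_b_mid in the frame of board_deck between -0.1 and 0.105 m and z of bridge_b_mid in the frame of board_deck between -0.003 and 0.03 m).
2. all three balls lie in the catch tray while the two blanks are still on the board (x of ball_1_center in the frame of tray_mid between -0.104 and 0.104 m and y of ball_1_center in the frame of tray_mid between -0.05 and 0.05 m and z of ball_1_center in the frame of tray_mid between -0.02 and 0.015 m and x of ball_2_center in the frame of tray_mid between -0.104 and 0.104 m and y of ball_2_center in the frame of tray_mid between -0.05 and 0.05 m and z of ball_2_center in the frame of tray_mid between -0.02 and 0.015 m and x of ball_3_center in the frame of tray_mid between -0.104 and 0.104 m and y of ball_3_center in the frame of tray_mid between -0.05 and 0.05 m and z of ball_3_center in the frame of tray_mid between -0.02 and 0.015 m and x of bridge_a_mid in the frame of board_deck between -0.11 and 0.11 m and y of bridge_a_mid in the frame of board_deck between -0.1 and 0.105 m and z of bridge_a_mid in the frame of board_deck between -0.003 and 0.03 m and x of bridge_b_mid in the frame of board_deck between -0.11 and 0.11 m and y of bridge_b_mid in the frame of board_deck between -0.1 and 0.105 m and z of bridge_b_mid in the frame of board_deck between -0.003 and 0.03 m), for 0.2 s.
At the end, for the whole second after the job is handed in: All three balls are inside the catch tray, the two bridge blanks are at rest inside the blue bin (centres below its rim), tray and bin stand level on the bench, and the board is back down at rest (within 0.03 rad) (x of ball_1_center in the frame of tray_mid between -0.104 and 0.104 m and y of ball_1_center in the frame of tray_mid between -0.05 and 0.05 m and z of ball_1_center in the frame of tray_mid between -0.02 and 0.015 m and x of ball_2_center in the frame of tray_mid between -0.104 and 0.104 m and y of ball_2_center in the frame of tray_mid between -0.05 and 0.05 m and z of ball_2_center in the frame of tray_mid between -0.02 and 0.015 m and x of ball_3_center in the frame of tray_mid between -0.104 and 0.104 m and y of ball_3_center in the frame of tray_mid between -0.05 and 0.05 m and z of ball_3_center in the frame of tray_mid between -0.02 and 0.015 m and x of bridge_a_mid in the frame of bin_mid between -0.088 and 0.088 m and y of bridge_a_mid in the frame of bin_mid between -0.063 and 0.063 m and z of bridge_a_mid in the frame of bin_mid between -0.02 and 0.02 m and x of bridge_b_mid in the frame of bin_mid between -0.088 and 0.088 m and y of bridge_b_mid in the frame of bin_mid between -0.063 and 0.063 m and z of bridge_b_mid in the frame of bin_mid between -0.02 and 0.02 m and value of joint board below 0.03 rad and height (world z) of tray_mid below 0.03 m and angle between each of tray_mid, bin_mid's own z axis and vertical below 0.06 rad and height (world z) of bin_mid below 0.028 m and linear speed of each of bridge_a, bridge_b, tray, bin below 0.03 m/s); the robot touches nothing.
It fails at once if the slim jar is pushed more than 30 mm or tipped (distance of jar_slim from where it was at the start of the episode above 0.03 m or angle between jar_slim's own z axis and vertical above 0.3 rad).
It fails at once if the wide jar is pushed more than 30 mm or tipped (distance of jar_wide from where it was at the start of the episode above 0.03 m or angle between jar_wide's own z axis and vertical above 0.3 rad).
It fails at once if the mug is pushed more than 30 mm or tipped (distance of mug from where it was at the start of the episode above 0.03 m or angle between mug's own z axis and vertical above 0.3 rad).
It also fails if it takes over 72 s, if anything falls off the work surface, if the arm or the gripper's body presses on something with over 40 N, if the wrist force passes 120 N, or if a joint passes its speed limit or range.

ROBOT

A 6-joint arm with a two-finger parallel gripper is mounted at the origin on a cart in front of the work surface, level with it; the furniture and walls round the work are solid. World frame = base frame: x ahead of the robot, y to its left, z up, the work surface at z = 0. Lengths are in m, angles in degrees, forces in N, time in s.
With the tool pointing down it reaches from about 0.4 to 0.825 m from the base axis. Payload 7 kg.
Tool frame: the origin (TCP) lies at the very end of the fingers, on their centre line; the grasp point (between the pads) lies 19 mm behind it (r.hold_point_z is the distance from the TCP to the grasp point, in m); z points along the fingers, y is the direction in which the jaws open and shut (so a half turn about z gives the same grasp; the last joint's range is limited). The gripper opens to 88 mm and grips with 3 to 60 N. Pads are 19 mm wide; open, the fingers measure 130 mm over their backs; the gripper's body (78 mm by 193 mm) begins 47 mm behind the grasp point.
Start: joints at [16.507, 20.546, 0.682, 0, -70.136, -16.507], TCP at [0.675, -0, 0.227] pointing down, gripper open.
Joint ranges: [-176.03, 176.03], [-82.01, 121.73], [-58.28, 71.71], [-173.87, 95.51], [-174.79, -0.11], [-173.66, 173.66]. Speed limits (degrees/s): [136.94, 136.94, 172.46, 180, 180, 180].

INTERFACE

Orientations are given as [roll, pitch, yaw] about the fixed x, y, z axes, in that order (R = Rz(yaw) Ry(pitch) Rx(roll)).
In Python, from plant import r gives the robot as it stands. The module is installed in compiled form; this text tells all that it offers.
- The arm moves only by the shell command python3 -m inch 'ROWS' [FORCE]. ROWS is text: rows parted by semicolons, each of 7 numbers parted by spaces: the shift along the tool's x, y, z in m, then the turn, a rotation vector about the tool's x, y, z in rad, then the opening, from 0 (shut) to 1 (fully open). In form: tx ty tz ax ay az jaw; .... A call has 1 to 20 rows; each row shifts and turns the commanded pose from where the row before left it, along the tool's axes as they then stand; what a row does not reach is not made up. A row lasts 1/12 s, in which the tool goes at most 41.7 mm and 7.16 degrees, less where a joint would pass 70% of its speed; a pose out of reach is approached as far as the arm can. A call with a gripper value outside its range is refused whole. The fingers move at their own pace and stop on an object; FORCE is the grip in N (left out, the last holds). Time passes only in rows, so rows that do not move let the fingers close. It gives the time, the measured TCP pose, the force and the opening at its end, in the units of the state.
- r.get_state(): the state, without advancing time (a new reading comes with each control period).
- r.capture(name): name is "scene" or "side" or "wrist"; returns the picture (400x640x3 uint8, red, green, blue); there is no depth.
- r.camera_params(name): a dict with "vfov" (degrees; the focal length in pixels is half the picture's height over the tangent of half this angle, whatever the lens; pixels are square), "cx", "cy" (the principal point, pixels), "R" (3x3) and "t" (3): a world point X has camera coordinates R X + t. Camera axes: x right, y down, z forward; pixel columns grow to the right and rows downward; lengths in m; the calibration is good to about 2 mm. The wrist camera is an equidistant fisheye: a pixel r from the principal point sees the ray r / f radians off the axis. A picture is of the moment at which its call begins: read the wrist's pose just before it. camera_params takes no time and is no camera call; for the wrist camera it gives the pose at the moment of the call.
- r.close_job(): hands the job in, once; it reports no verdict.
Trained networks look in the newest picture that a camera, given by its name, has taken for a name from the list of things; names that differ only in an ending like _2 or _b are one class to them, and where a whole thing is asked for, a point or a joint stands for the part that bears it (a point fixed in the world has none). Each returns a list of dicts, best first, with "p" (0 to 1); they miss things now and then, are a little off and sometimes report something else, mostly with a low value. They report only what shows in the picture. A call takes as long as a camera call.
- r.recognise(target, camera): "xy" ([column, row] in pixels, amid what is visible of it).
The state is a dict: "time_s": time; "joints": joint angles; "qd": joint speeds; "joint_torque": joint torques, N m; "tcp_pos": TCP position; "eef_rot": TCP orientation; "contact_force": force on the tool from outside, world axes, zero at the start; "moment": the same for the moment, N m; "gripper_width": finger opening in m.
Only numpy, scipy, OpenCV 4.12 (cv2) and the standard library are available. Lean on these libraries where they do the work, as an engineer would, in place of code of your own. Each camera call takes 0.05 s, during which the arm holds its last target.

## Working session

There is one attempt and no reset: what is moved stays moved. The work goes in short steps, Python scripts to look and compute and a shell command to move; the robot and the scene stay as the last step left them, time stands still between calls to the robot, and variables do not carry over. Pictures are saved under pics/ and viewed, and the job is handed in when it is done.

```bash
mkdir -p pics; cat > h.py <<'E'
import numpy as np, cv2
from plant import r
def snap(n,f):
    im=r.capture(n); cv2.imwrite('pics/'+f+'.png',im[:,:,::-1]); return im
E
python3 - <<'E'
from h import *
for n in ['scene','side','wrist']:
    snap(n,n+'0')
    p=r.camera_params(n); print(n,p['vfov'],p['cx'],p['cy'],np.round(p['R'],3).tolist(),np.round(p['t'],3).tolist())
print(r.get_state())
E
```

```text
scene 43.875412393557426 311.4351371812628 206.6973036536048 [[0.674, -0.739, -0.014], [-0.343, -0.296, -0.891], [0.654, 0.605, -0.453]] [-0.375, 0.286, 1.06]
side 56.872584037143554 320.0904840691943 202.44091657693812 [[0.837, -0.547, -0.009], [-0.377, -0.565, -0.734], [0.397, 0.618, -0.679]] [-0.459, 0.294, 1.052]
wrist 65.70646984690485 320.56374203234583 200.76066537079006 [[-1.0, -0.001, 0.003], [-0.0, 0.97, 0.244], [-0.003, 0.244, -0.97]] [0.674, -0.031, 0.39]
{'time_s': 0.15, 'joints': array([ 1.65067382e+01,  2.05834713e+01,  6.45736759e-01, -1.37344922e-02,
       -7.01357177e+01, -1.65051579e+01]), 'qd': array([-0.01914326, -0.07797251,  0.19511781,  0.01005333, -0.07533691,
       -0.00827899]), 'joint_torque': array([ 1.39394037e-04, -5.83274567e+01,  2.93289685e+01,  7.00122759e+00,
        8.75052094e-03, -9.76538854e-05]), 'tcp_pos': array([ 6.74632490e-01, -3.41215246e-05,  2.25823537e-01]), 'eef_rot': array([ 1.79925906e+02, -8.48878657e-03, -9.00030893e+01]), 'contact_force': array([-0.2427998 ,  0.10309446, -0.78934767]), 'moment': array([-0.02937007, -0.0194591 ,  0.02175301]), 'gripper_width': 0.0876019657103752}
```

View pics/scene0.png

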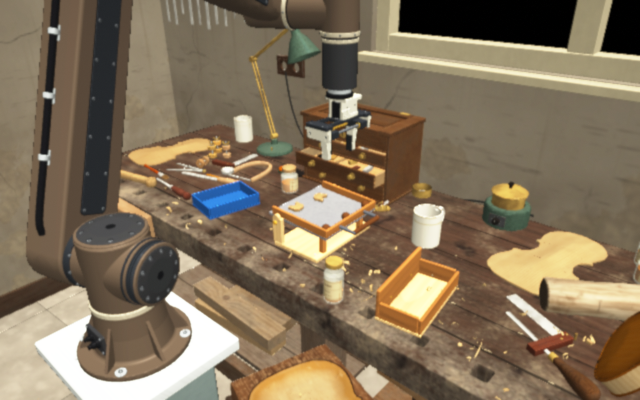

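View pics/side0.png

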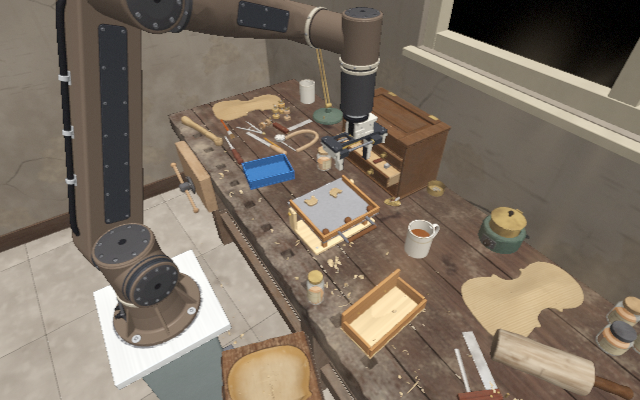

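View pics/wrist0.png

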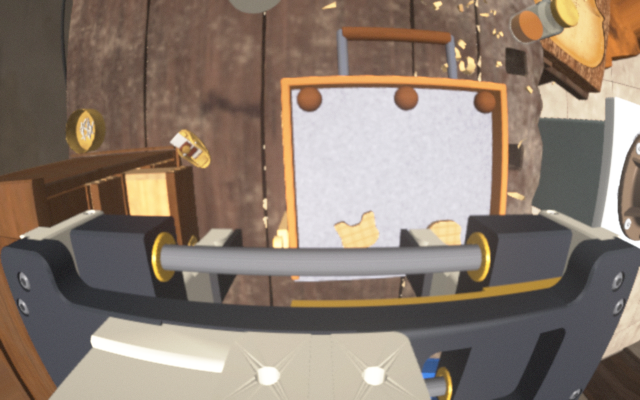

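```bash
python3 - <<'E'
from h import *
for c in ['scene','side','wrist']:
  for t in ['board_hinge','board_deck','board_handle','tray_mid','tray_grip','bin_mid','bridge_a_mid','ball_1_center','jar_slim','jar_wide','mug']:
    try: print(c,t,[(np.round(d['xy']).tolist(),round(d['p'],2)) for d in r.recognise(t,c)][:4])
    except Exception as e: print(c,t,e)
print(r.get_state()['time_s'])
E
```

```text
scene board_hinge [([322.0, 222.0], 0.85)]
scene board_deck [([329.0, 209.0], 0.58)]
scene board_handle [([328.0, 212.0], 0.64)]
scene tray_mid [([414.0, 295.0], 0.87)]
scene tray_grip [([413.0, 292.0], 0.96)]
scene bin_mid [([225.0, 200.0], 0.61)]
scene bridge_a_mid [([320.0, 195.0], 0.42)]
scene ball_1_center [([332.0, 281.0], 0.63)]
scene jar_slim [([331.0, 281.0], 0.64), ([300.0, 208.0], 0.3)]
scene jar_wide [([286.0, 178.0], 0.75)]
scene mug [([425.0, 224.0], 0.84)]
side board_hinge [([333.0, 219.0], 0.98)]
side board_deck [([336.0, 211.0], 0.92)]
side board_handle [([421.0, 237.0], 0.74), ([335.0, 212.0], 0.58)]
side tray_mid [([380.0, 313.0], 0.79), ([421.0, 236.0], 0.27)]
side tray_grip [([382.0, 314.0], 0.78)]
side bin_mid [([267.0, 171.0], 0.58)]
side bridge_a_mid [([315.0, 287.0], 0.59), ([381.0, 313.0], 0.51), ([336.0, 193.0], 0.42)]
side ball_1_center [([330.0, 220.0], 0.4)]
side jar_slim [([315.0, 286.0], 0.8), ([325.0, 161.0], 0.17)]
side jar_wide [([324.0, 158.0], 0.63)]
side mug [([420.0, 237.0], 0.77)]
wrist board_hinge [([386.0, 152.0], 0.94)]
wrist board_deck [([388.0, 152.0], 0.89)]
wrist board_handle [([386.0, 153.0], 0.55)]
wrist tray_mid [([388.0, 152.0], 0.48)]
wrist tray_grip [([385.0, 153.0], 0.36)]
wrist bin_mid [([430.0, 367.0], 0.56)]
wrist bridge_a_mid [([361.0, 232.0], 0.76)]
wrist ball_1_center [([486.0, 102.0], 0.95), ([449.0, 231.0], 0.33)]
wrist jar_slim [([540.0, 21.0], 0.59), ([488.0, 102.0], 0.58)]
wrist jar_wide []
wrist mug [([254.0, 3.0], 0.56), ([388.0, 153.0], 0.48)]
1.8
```

```bash
python3 - <<'E'
import cv2
a=cv2.imread('pics/scene0.png'); b=cv2.imread('pics/side0.png')
cv2.imwrite('pics/z1.png',cv2.resize(a[150:340,180:470],None,fx=2.75,fy=2.75,interpolation=cv2.INTER_CUBIC))
cv2.imwrite('pics/z2.png',cv2.resize(b[140:360,230:450],None,fx=2.7,fy=2.7,interpolation=cv2.INTER_CUBIC))
E
```

```text
(no output)
```

View pics/z1.png

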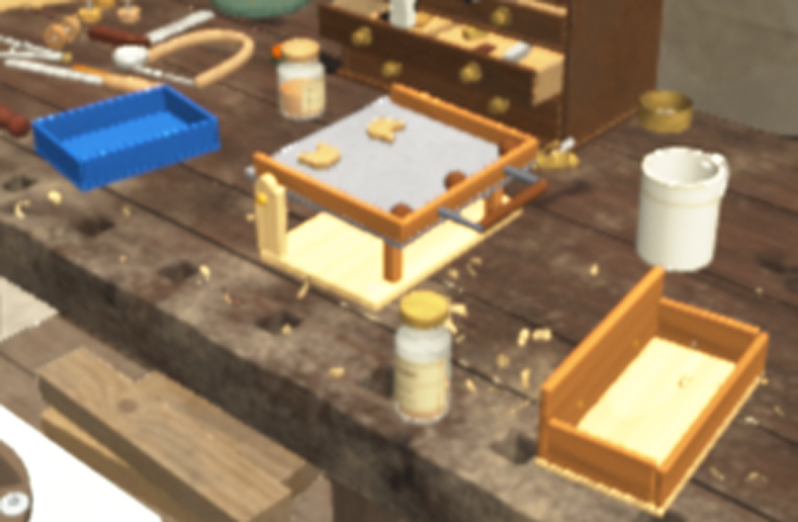

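View pics/z2.png

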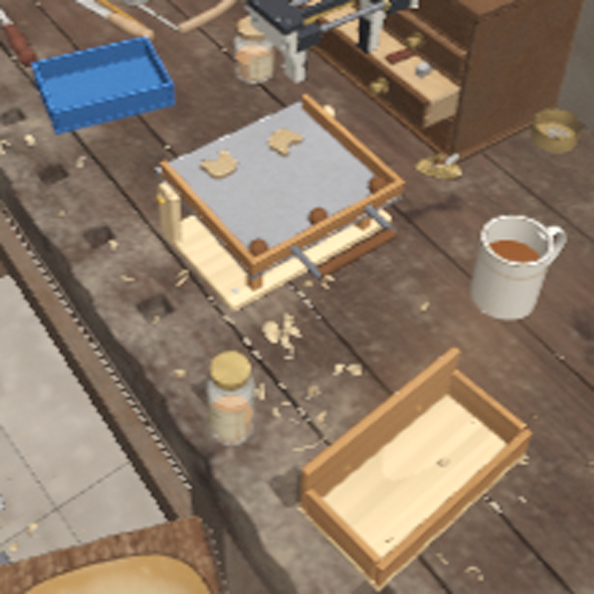

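```bash
cat >> h.py <<'E'
def proj(P,p,fish=False):
    X=np.atleast_2d(P)@np.array(p['R']).T+np.array(p['t']); f=200/np.tan(np.radians(p['vfov']/2))
    if fish:
        rr=np.hypot(X[:,0],X[:,1]); th=np.arctan2(rr,X[:,2]); s=f*th/np.maximum(rr,1e-9)
        return np.c_[p['cx']+s*X[:,0],p['cy']+s*X[:,1]]
    return np.c_[p['cx']+f*X[:,0]/X[:,2],p['cy']+f*X[:,1]/X[:,2]]
def ray(uv,p,fish=False):
    f=200/np.tan(np.radians(p['vfov']/2)); d=np.array(uv,float)-[p['cx'],p['cy']]
    if fish:
        rr=np.hypot(*d); th=rr/f; v=np.r_[d/max(rr,1e-9)*np.sin(th),np.cos(th)]
    else: v=np.r_[d/f,1]
    R=np.array(p['R']); o=-R.T@np.array(p['t']); return o,R.T@v
def hit(uv,p,z,fish=False):
    o,v=ray(uv,p,fish); return o+v*(z-o[2])/v[2]
def Rz(a): c,s=np.cos(a),np.sin(a); return np.array([[c,-s,0],[s,c,0],[0,0,1]])
def Rx(a): c,s=np.cos(a),np.sin(a); return np.array([[1,0,0],[0,c,-s],[0,s,c]])
def z1(u,v): return (180+u/2.75, 150+v/2.75)
def z2(u,v): return (230+u/2.7, 140+v/2.7)
E
cat > fit.py <<'E'
from h import *
from scipy.optimize import least_squares
C={n:r.camera_params(n) for n in ['scene','side','wrist']}
def fit(obs,tf,x0):
    def res(x): return np.concatenate([(proj(tf(np.array(P)/1000,x),C[c],c=='wrist')[0]-uv) for c,P,uv in obs])
    s=least_squares(res,x0,loss='soft_l1',f_scale=2); 
    return s.x,res(s.x).reshape(-1,2)
tr=[('scene',(-110,55,80),z1(543,388)),('scene',(110,55,80),z1(658,267)),('scene',(-110,-55,0),z1(658,512)),('scene',(-110,-55,45),z1(660,468)),('scene',(110,-55,48),z1(767,337)),('scene',(-110,55,0),z1(540,462)),
('side',(-110,55,80),z2(303,470)),('side',(110,55,80),z2(455,350)),('side',(-110,-55,0),z2(377,585)),('side',(110,-55,48),z2(528,433)),('side',(-110,55,0),z2(302,510))]
tf=lambda P,x: Rz(x[2])@P+[x[0],x[1],0]
x,e=fit(tr,tf,[0.6,-0.4,0]); print('tray',np.round(x,4),np.degrees(x[2])); print(np.round(e,1).tolist())
bf=lambda P,x: Rz(x[2])@(Rx(-.06)@P)+[x[0],x[1],0.078]
def bo(h): return [('scene',(-113,-165,h),z1(402,229)),('scene',(113,-165,h),z1(539,141)),('scene',(-113,40,h),z1(257,155)),('scene',(55,-210,22),z1(545,184)),('scene',(113,40,h),z1(393,88)),
('side',(-113,-165,h),z2(254,266)),('side',(113,-165,h),z2(405,184)),('side',(-113,40,h),z2(163,166)),('side',(55,-210,22),z2(395,236)),('side',(113,40,h),z2(308,97)),
('wrist',(113,-165,h),(281,79)),('wrist',(-113,-165,h),(507,85)),('wrist',(55,-210,22),(340,34)),('wrist',(-55,-210,22),(452,38))]
for h in [26,30,34,38]:
    x,e=fit(bo(h),bf,[0.65,0.1,0]); print('board',h,np.round(x,4),np.degrees(x[2]),(e**2).sum())
    if h in(30,34): print(np.round(e,1).tolist())
s,sd=C['scene'],C['side']
# bin rim corners z=40
for c,f,pts in [('scene',z1,[(35,125),(82,158),(217,125),(163,87)]),('side',z2,[(33,65),(50,103),(172,77),(157,42)])]:
    print('bin',c,[np.round(hit(f(*q),C[c],.04)[:2],3).tolist() for q in pts])
for n,c,f,q,z in [('slimbase','scene',z1,(423,415),0),('slimtop','scene',z1,(424,303),.105),('slimbase','side',z2,(230,437),0),('slimtop','side',z2,(231,363),.105),
 ('widetop','scene',z1,(301,47),.087),('widetop','side',z2,(252,22),.087),('mugtop','scene',z1,(682,165),.1),('mugtop','side',z2,(518,238),.1)]:
    print(n,c,np.round(hit(f(*q),C[c],z)[:2],3))
E
python3 fit.py
```

```text
tray [ 0.5077 -0.3822  0.1191] 6.825514630596497
[[-1.6, -0.6], [-0.2, -0.7], [0.7, 2.8], [1.8, 2.1], [1.6, -1.2], [-2.1, 1.7], [-0.8, -2.0], [0.4, -2.7], [0.2, 1.9], [2.6, -1.4], [-1.3, -1.1]]
board 26 [0.5968 0.0532 0.031 ] 1.7755765524756584 457.67470069092747
board 30 [0.5962 0.0532 0.034 ] 1.949436057984625 552.8514643539797
[[-0.5, -8.0], [-0.3, -6.1], [-5.0, 0.3], [-0.5, -8.3], [-2.8, -1.2], [-0.3, -6.7], [0.8, -6.5], [-2.4, -4.1], [0.2, -9.0], [-2.2, -3.2], [-7.0, -0.8], [4.7, 0.5], [-0.5, -6.4], [3.9, -3.6]]
board 34 [0.5955 0.0532 0.0371] 2.123831500997568 679.2523936512323
[[-0.5, -9.3], [-0.4, -7.4], [-5.2, -0.9], [-0.6, -8.3], [-3.1, -2.3], [-0.4, -7.6], [0.8, -7.5], [-2.7, -4.9], [0.1, -9.0], [-2.5, -4.1], [-7.4, -0.8], [7.1, 0.2], [-0.4, -6.2], [4.0, -3.7]]
board 38 [0.595  0.0533 0.0393] 2.2500268414241105 839.8055664817927
bin scene [[0.463, 0.433], [0.446, 0.322], [0.603, 0.27], [0.633, 0.403]]
bin side [[0.46, 0.432], [0.443, 0.336], [0.617, 0.292], [0.642, 0.38]]
slimbase scene [ 0.384 -0.229]
slimtop scene [ 0.395 -0.221]
slimbase side [ 0.378 -0.236]
slimtop side [ 0.39  -0.222]
widetop scene [0.757 0.282]
widetop side [0.753 0.287]
mugtop scene [ 0.762 -0.248]
mugtop side [ 0.755 -0.253]
```

```bash
sed -i 's/Rx(-.06)/Rx(.06)/' fit.py; python3 fit.py | grep -A1 board
```

```text
board 26 [0.5939 0.0529 0.0287] 1.6459732884282186 117.9340743658589
board 30 [0.5929 0.0529 0.0315] 1.8064781085564456 115.50393237955055
[[-0.3, -0.2], [-0.1, 1.0], [-5.0, -0.5], [-0.8, 0.8], [-2.4, -1.9], [-0.7, -1.0], [0.2, -0.9], [-2.8, -4.2], [-0.9, -2.3], [-2.2, -3.4], [-0.0, -2.3], [-3.0, -0.8], [1.8, -1.6], [-2.9, 0.5]]
board 34 [0.5923 0.053  0.0337] 1.9294667623620247 142.66717641246458
[[-0.3, -1.5], [-0.1, -0.3], [-5.1, -1.6], [-0.9, 0.8], [-2.6, -3.0], [-0.6, -1.8], [0.2, -1.7], [-3.0, -5.0], [-0.9, -2.3], [-2.3, -4.2], [-0.3, -2.9], [-0.7, -1.6], [2.0, -1.4], [-2.7, 0.4]]
board 38 [0.5923 0.0531 0.0348] 1.9964172006683871 199.36646522078507
bin scene [[0.463, 0.433], [0.446, 0.322], [0.603, 0.27], [0.633, 0.403]]
```

```bash
python3 -m inch '.0365 .019 -.003 0 0 0 1;.0365 .019 -.003 0 0 0 1;.0365 .019 -.003 0 0 0 1;.0365 .019 -.003 0 0 0 1;.0365 .019 -.003 0 0 0 1;.0365 .019 -.003 0 0 0 1;.0365 .019 -.003 0 0 0 1;.0365 .019 -.003 0 0 0 1;.0365 .019 -.003 0 0 .12 1;0 0 0 0 0 .12 1;0 0 0 0 0 .12 1;0 0 0 0 0 .12 1;0 0 0 0 0 .12 1;0 0 0 0 0 .12 1;0 0 0 0 0 .12 1;0 0 0 0 0 .12 1;0 0 0 0 0 .12 1;0 0 0 0 0 .12 1;0 0 0 0 0 .12 1;0 0 0 0 0 .12 1' 30; python3 - <<'E'
from h import *
print(r.get_state()['joints'],r.get_state()['tcp_pos'],r.get_state()['eef_rot'])
snap('wrist','w1');snap('scene','s1')
E
```

```text
time_s: 3.47
tcp_pos: [0.5039, -0.3285, 0.2536]
eef_rot: [-180.0, 0.0, -172.8]
contact_force: [0.1, -0.4, 0.4]
gripper_width: 0.0876
[-1.45094001e+01  1.27541070e+01 -6.63090391e+00  3.60434214e-04
 -7.06069854e+01 -6.83388177e+01] [ 0.50394606 -0.32853853  0.25364106] [-1.79996730e+02  7.31303358e-03 -1.72848098e+02]
```

View pics/w1.png

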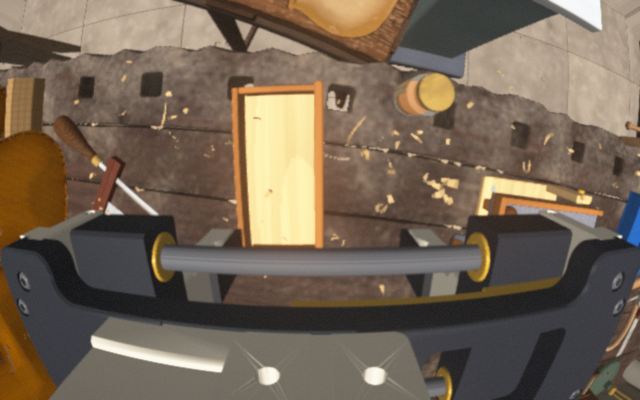

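View pics/s1.png

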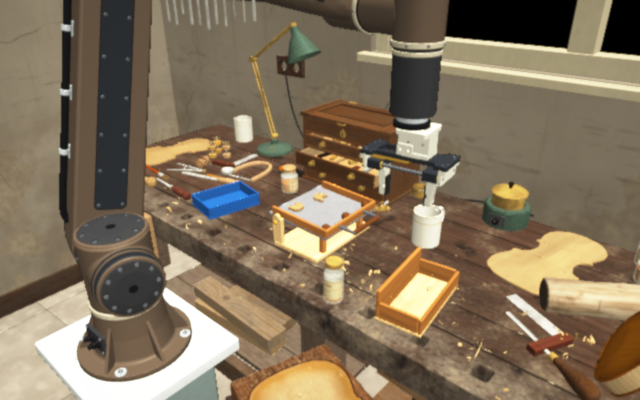

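```bash
python3 - <<'E'
from h import *
p=r.camera_params('wrist')
for q,z in [((316,84),.08),((323,84),.08),((316,248),.08),((324,248),.08),((234,90),.045),((240,247),.045),((322,84),.08)]: print(q,np.round(hit(q,p,z,True),4))
print(proj([[.502,-.332,.08]],p,True), proj([[.5039,-.3285,.2536]],p,True))
E
```

```text
(316, 84) [ 0.3964 -0.3469  0.08  ]
(323, 84) [ 0.3954 -0.3396  0.08  ]
(316, 248) [ 0.5783 -0.3237  0.08  ]
(324, 248) [ 0.5771 -0.3145  0.08  ]
(234, 90) [ 0.4082 -0.445   0.045 ]
(240, 247) [ 0.6059 -0.4211  0.045 ]
(322, 84) [ 0.3956 -0.3406  0.08  ]
[[317.16485878 182.63256239]] [[319.6920652  245.43640437]]
```

```bash
python3 -m inch '0 -.0012 .037 0 0 0 1;0 0 .037 0 0 0 .8;0 0 .037 0 0 0 .7;0 0 .037 0 0 0 .6;0 0 .035 0 0 0 .6;0 0 .022 0 0 0 .6;0 0 0 0 0 0 .5;0 0 0 0 0 0 0;0 0 0 0 0 0 0;0 0 0 0 0 0 0;0 0 0 0 0 0 0;0 0 0 0 0 0 0' 40; python3 - <<'E'
from h import *
snap('side','d2');snap('wrist','w2')
E
```

```text
time_s: 4.57
tcp_pos: [0.505, -0.33, 0.0502]
eef_rot: [-179.9, 0.1, -172.5]
contact_force: [-0.7, -0.1, -0.0]
gripper_width: 0.0202
```

View pics/w2.png

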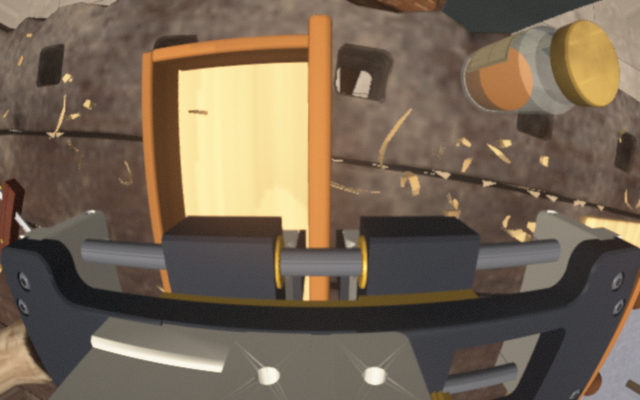

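View pics/d2.png

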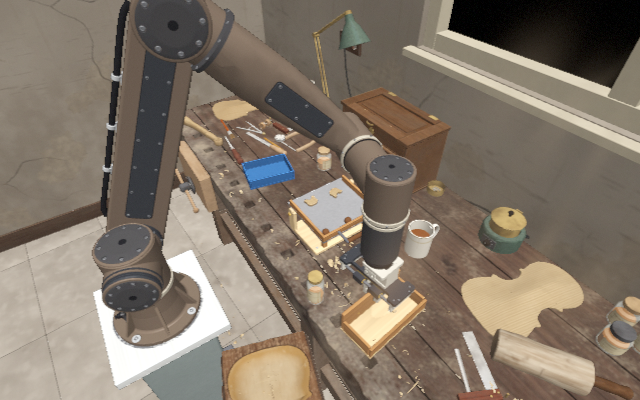

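```bash
python3 -m inch '0 0 .003 0 0 0 .1;0 0 0 0 0 0 0;0 0 0 0 0 0 0;0 0 0 0 0 0 0;0 0 -.005 0 0 0 0;0 0 -.015 0 0 0 0;0 0 -.02 0 0 0 0;0 0 -.02 0 0 0 0' 50; python3 - <<'E'
from h import *
snap('side','d3')
E
```

```text
time_s: 5.33
tcp_pos: [0.5032, -0.3293, 0.1053]
eef_rot: [179.9, -0.1, -172.5]
contact_force: [-0.0, -0.7, -2.0]
gripper_width: 0.0099
```

View pics/d3.png

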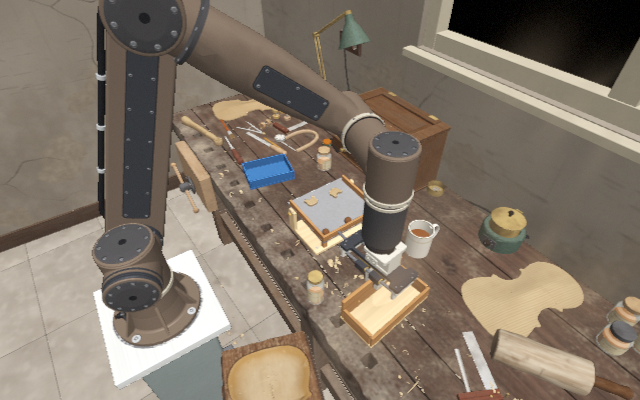

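```bash
python3 -m inch '0 0 -.037 0 0 .05 0;0 0 -.037 0 0 .046 0;0 0 -.036 0 0 0 0;0 0 0 0 0 0 0'; python3 - <<'E'
from h import *
a,b=r.camera_params('scene'),r.camera_params('side')
for n,p,q,z in [('cab bottom corner',a,z1(563,140),0),('',b,z2(458,158),0),('drawer corner',a,z1(563,68),.08),('',b,z2(458,95),.08),('drawer bottom L',a,z1(535,100),.05),('lamp',a,(274,152),0)]: print(n,hit(q,p,z))
E
```

```text
time_s: 5.72
tcp_pos: [0.5072, -0.3314, 0.2235]
eef_rot: [-179.7, 0.6, -177.9]
contact_force: [0.3, -0.5, -0.3]
gripper_width: 0.0098
cab bottom corner [ 9.01613331e-01 -1.38855745e-02 -1.11022302e-16]
 [ 0.87688946 -0.03949106  0.        ]
drawer corner [0.92578115 0.00801994 0.08      ]
 [ 0.89399422 -0.00445452  0.08      ]
drawer bottom L [0.88346017 0.01687973 0.05      ]
lamp [ 9.81458261e-01  5.97309107e-01 -1.11022302e-16]
```

```bash
python3 -m inch '-.003 .015 0 0 0 0 0;-.005 .028 0 0 0 0 0;-.0067 .037 0 0 0 0 0;-.0067 .037 0 0 0 0 0;-.0067 .037 0 0 0 0 0;-.0067 .037 0 0 0 0 0;-.0067 .037 0 0 0 0 0;-.0067 .037 0 0 0 0 0;-.0067 .037 0 0 0 0 0;-.0067 .037 0 0 0 0 0;-.0067 .037 0 0 0 0 0;-.0067 .037 0 0 0 0 0;-.0067 .037 0 0 0 0 0;-.0067 .037 0 0 0 0 0;-.006 .03 0 0 0 0 0;-.004 .02 0 0 0 0 0;-.002 .013 0 0 0 0 0;0 0 0 0 0 0 0;0 0 0 0 0 0 0'; python3 - <<'E'
from h import *
snap('side','d4');snap('wrist','w4');snap('scene','s4')
print(r.get_state()['tcp_pos'],r.get_state()['eef_rot'],r.get_state()['contact_force'])
E
```

```text
time_s: 7.3
tcp_pos: [0.5849, 0.2234, 0.2148]
eef_rot: [-180.0, -0.1, -178.0]
contact_force: [-0.4, -1.0, -1.4]
gripper_width: 0.0096
[0.58520669 0.22220731 0.21557263] [-1.79989560e+02 -1.50015234e-02 -1.78067044e+02] [ 0.1803364  -0.18593233 -1.499209  ]
```

View pics/d4.png

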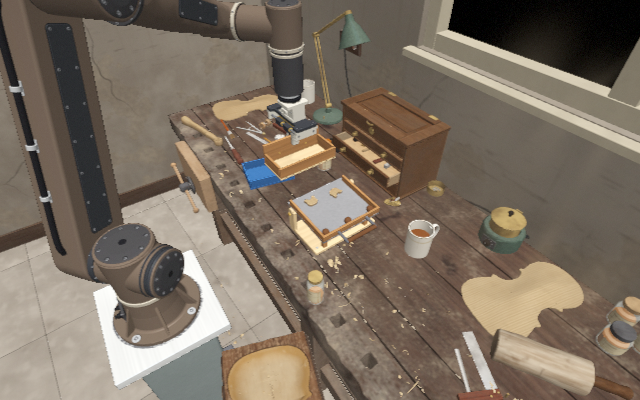

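View pics/w4.png

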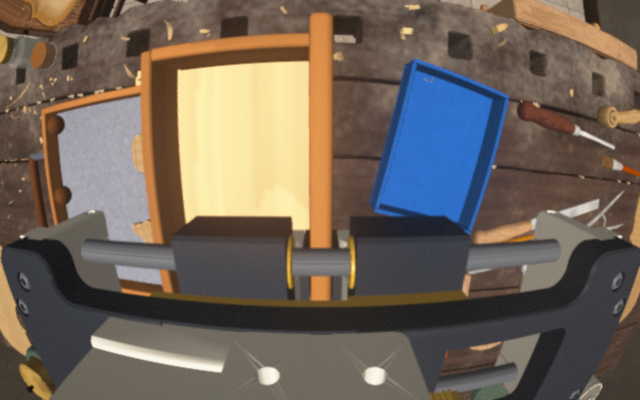

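View pics/s4.png

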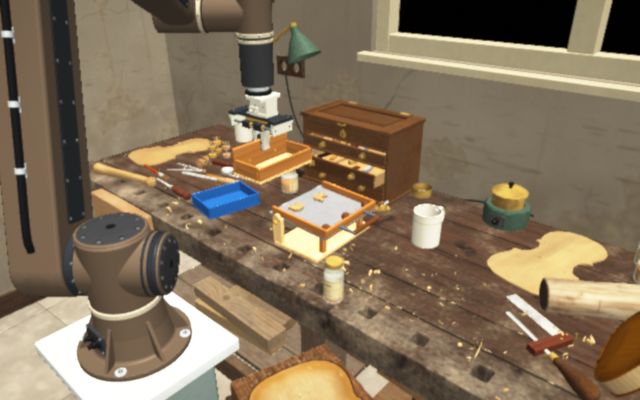

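```bash
python3 -m inch '0 0 .02 0 0 0 0;0 0 .035 0 0 0 0;0 0 .035 0 0 0 0;0 0 .035 0 0 0 0;0 0 .02 0 0 0 0;0 0 .012 0 0 0 0;0 0 .005 0 0 0 0;0 0 0 0 0 0 0'; python3 - <<'E'
from h import *
a=snap('side','d5');b=snap('scene','s5')
cv2.imwrite('pics/d5z.png',cv2.resize(a[120:270,220:400],None,fx=4,fy=4,interpolation=2)[:,:,::-1])
cv2.imwrite('pics/s5z.png',cv2.resize(b[140:270,180:390],None,fx=3.8,fy=3.8,interpolation=2)[:,:,::-1])
E
```

```text
time_s: 8.12
tcp_pos: [0.5854, 0.2228, 0.0533]
eef_rot: [-180.0, -0.0, -178.0]
contact_force: [0.5, -0.4, -1.8]
gripper_width: 0.0097
```

View pics/d5z.png

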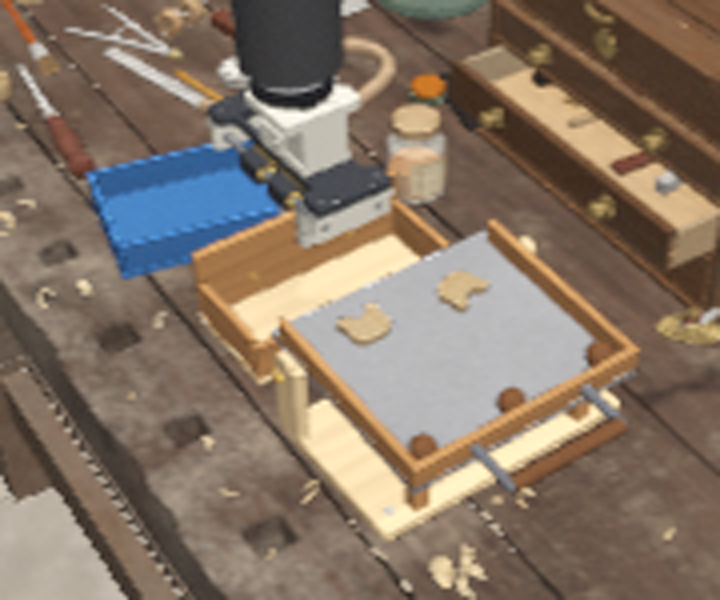

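View pics/s5z.png

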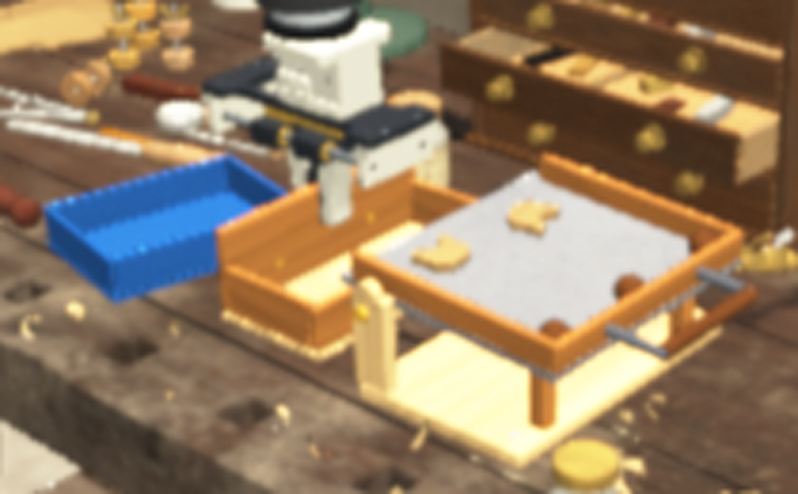

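```bash
cat > fit2.py <<'E'
from fit import *
print('-----')
def y1(u,v): return (180+u/3.8-.4,140+v/3.8-.4)
def y2(u,v): return (220+u/4-.4,120+v/4-.4)
def bf2(P,x):
    P=P.copy(); 
    if P[2]>.5: P[2]=x[3]+P[2]-1
    return Rz(x[2])@(Rx(.06)@P)+[x[0],x[1],0.078]
H=1000
ob=[('scene',(-113,-165,H),y1(555,346)),('scene',(113,-165,H),y1(743,232)),('scene',(55,-210,22),y1(752,292)),('scene',(-55,-210,22),y1(660,352)),('scene',(-113,40,H-24),y1(345,278)),
('side',(-113,-165,H),y2(416,463)),('side',(113,-165,H),y2(637,352)),('side',(55,-210,22),y2(622,424)),('side',(-55,-210,22),y2(512,487)),('side',(-113,40,H-24),y2(278,330)),
('wrist',(113,-165,H),(281,79)),('wrist',(-113,-165,H),(507,85)),('wrist',(55,-210,22),(340,34)),('wrist',(-55,-210,22),(452,38))]
import ast
C['wrist']=dict(vfov=65.70646984690485,cx=320.56374203234583,cy=200.76066537079006,R=np.array([[-1.0,-0.001,0.003],[0,0.97,0.244],[-0.003,0.244,-0.97]]),t=np.array([0.674,-0.031,0.39]))
x,e=fit(ob,bf2,[.593,.053,.03,.03]);print(np.round(x,4),np.degrees(x[2]));print(np.round(e,1).tolist())
x,e=fit(ob[:10],bf2,[.593,.053,.03,.03]);print(np.round(x,4),np.degrees(x[2]));print(np.round(e,1).tolist())
tr=[('scene',(-110,55,80),y1(217,235)),('scene',(-110,-55,48),y1(316,305)),('scene',(-110,55,0),y1(222,315)),('scene',(-110,-55,0),y1(318,357)),
('side',(-110,55,80),y2(193,257)),('side',(-110,-55,48),y2(260,348)),('side',(-110,-55,0),y2(262,382)),('side',(-110,55,0),y2(200,310))]
x,e=fit(tr,lambda P,x: Rz(x[2])@P+[x[0],x[1],.005],[.59,.17,.03]);print('tray',np.round(x,4),np.degrees(x[2]));print(np.round(e,1).tolist())
E
python3 fit2.py | sed -n '/-----/,$p'
```

```text
-----
[0.5913 0.0546 0.0385 0.0338] 2.204868606987119
[[-0.1, 1.1], [0.1, 0.2], [-0.8, 1.0], [-0.3, 1.0], [-2.5, -0.4], [-0.4, 1.2], [0.9, -1.5], [-0.1, -0.8], [-0.2, -1.1], [-1.9, -0.5], [-0.6, -1.0], [-0.6, -0.9], [1.6, -0.2], [-2.7, 1.1]]
[0.5948 0.0539 0.0275 0.0329] 1.5784380779167007
[[0.1, 1.1], [0.9, 0.5], [-0.2, 1.0], [0.0, 0.8], [-1.7, -0.7], [-0.1, 1.1], [1.6, -1.2], [0.4, -0.7], [0.2, -1.2], [-1.0, -0.8]]
tray [0.5863 0.1745 0.0345] 1.9762515574348376
[[-0.9, -1.2], [-0.1, 1.1], [-0.0, 1.5], [0.3, 1.9], [0.1, -2.4], [-0.0, -1.5], [0.5, -0.1], [0.6, 1.0]]
```

```bash
python3 -m inch '-.001 -.01 0 0 0 0 0;-.001 -.01 0 0 0 0 0;-.001 -.01 0 0 0 0 0;0 -.006 0 0 0 0 0;0 -.0035 0 0 0 0 0;0 0 0 0 0 0 0;0 0 .002 0 0 0 0;0 0 .002 0 0 0 0;0 0 0 0 0 0 0'; python3 - <<'E'
from h import *
a=snap('side','d6');b=snap('scene','s6')
A=cv2.resize(a[130:250,220:400],None,fx=4,fy=4,interpolation=2)[:,:,::-1]
cv2.imwrite('pics/d6z.png',A)
E
```

```text
time_s: 8.97
tcp_pos: [0.5894, 0.1843, 0.049]
eef_rot: [-180.0, -0.0, -178.0]
contact_force: [-0.2, -0.2, -1.8]
gripper_width: 0.0095
```

View pics/d6z.png

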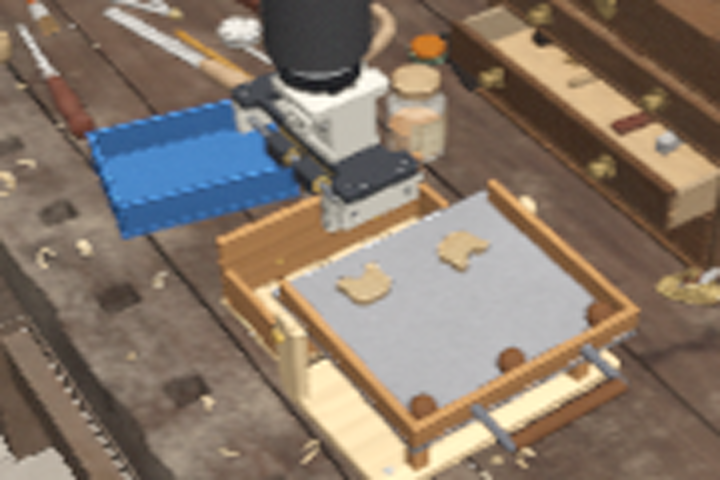

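```bash
python3 -m inch '0 0 .001 0 0 0 0;0 0 .001 0 0 0 0;0 0 0 0 0 0 0'; python3 -m inch '0 0 .001 0 0 0 0;0 0 0 0 0 0 0'
```

```text
time_s: 9.32
tcp_pos: [0.5898, 0.1844, 0.0478]
eef_rot: [180.0, 0.0, -178.0]
contact_force: [-1.3, -0.1, -0.1]
gripper_width: 0.0098
time_s: 9.48
tcp_pos: [0.5899, 0.1844, 0.0477]
eef_rot: [180.0, 0.0, -178.0]
contact_force: [-4.2, 0.8, 8.8]
gripper_width: 0.01
```

```bash
python3 -m inch '0 0 -.001 0 0 0 .3;0 0 0 0 0 0 .35;0 0 0 0 0 0 .35;0 0 -.01 0 0 0 .35;0 0 -.03 0 0 0 .35;0 0 -.037 0 0 0 .35;0 0 -.037 0 0 0 .35;0 -.03 -.02 0 0 0 .35;0 -.04 0 0 0 0 .35;0 -.041 0 0 0 0 .35;0 -.041 0 0 0 0 .35;0 -.041 0 0 0 0 .35;0 -.041 0 0 0 0 .35;0 -.041 0 0 0 0 .35;0 -.041 0 0 0 0 .35;0 -.025 .01 0 0 0 .35;0 0 .01 0 0 0 .35;0 0 0 0 0 0 .35'; python3 - <<'E'
from h import *
a=snap('side','d7');b=snap('wrist','w7')
print(r.get_state()['tcp_pos'],proj([[.6,-.157,.0874],[.655,-.155,.0874],[.545,-.159,.0874]],r.camera_params('wrist'),True))
E
```

```text
time_s: 10.98
tcp_pos: [0.6001, -0.1583, 0.1599]
eef_rot: [180.0, -0.2, -178.2]
contact_force: [-1.1, -0.3, -1.4]
gripper_width: 0.0309
[ 0.60133125 -0.15667291  0.1617231 ] [[319.57701687 207.72133572]
 [319.70748356 271.16927401]
 [319.46388521 136.42659315]]
```

View pics/w7.png

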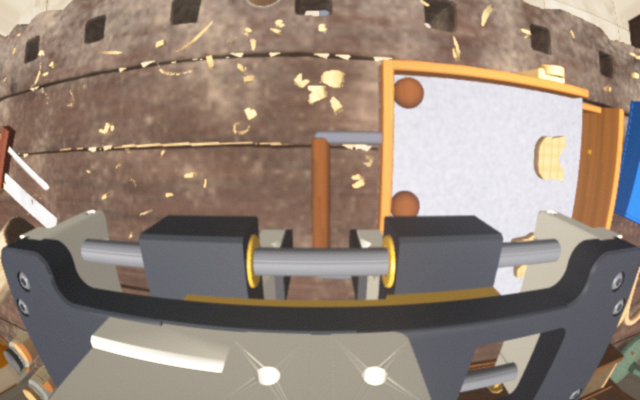

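View pics/d7.png

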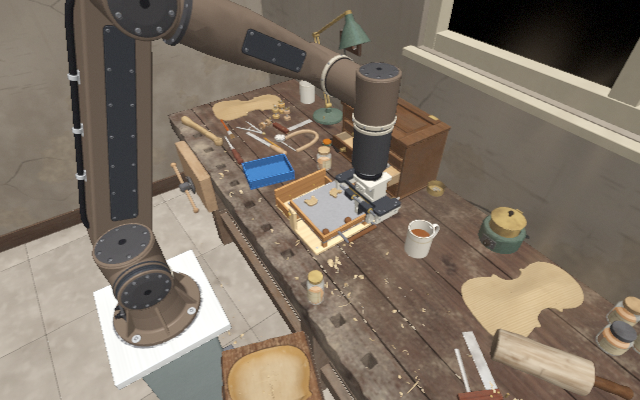

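```bash
python3 -m inch '0 0 .03 0 0 0 .3;0 0 .03 0 0 0 .3;0 0 .02 0 0 0 .3;0 0 .012 0 0 0 .3;0 0 0 0 0 0 .3;0 0 0 0 0 0 .1;0 0 0 0 0 0 0.1;0 0 0 0 0 0 .1;0 0 0 0 0 0 .1' 12; python3 - <<'E'
from h import *
a=snap('side','d8');b=snap('wrist','w8')
E
```

```text
time_s: 11.83
tcp_pos: [0.603, -0.1573, 0.0714]
eef_rot: [-179.9, 0.2, -178.0]
contact_force: [1.5, -3.5, 0.7]
gripper_width: 0.0133
```

View pics/w8.png

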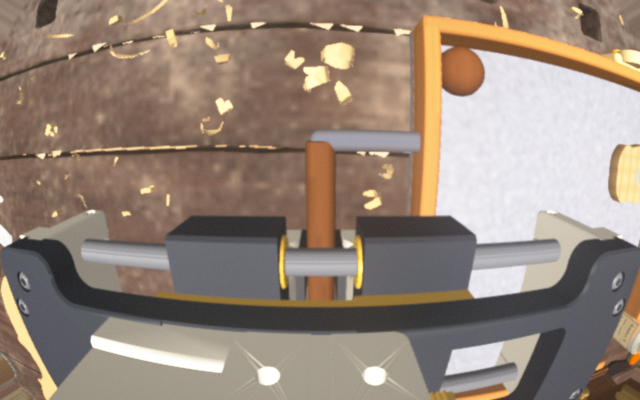

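```bash
python3 -m inch '0 0 -.006 0 0 0 0.1;0 .0005 -.006 0 0 0 .1;0 .0005 -.005 0 0 0 .1;0 .0005 -.004 0 0 0 .1;0 .0005 -.003 0 0 0 .1;0 .0005 -.002 0 0 0 .1;0 0 0 0 0 0 .1;0 0 0 0 0 0 .1;0 0 0 0 0 0 .1' 12; python3 - <<'E'
from h import *
a=snap('side','d9');b=snap('wrist','w9')
A=cv2.resize(a[130:250,220:400],None,fx=4,fy=4,interpolation=2)[:,:,::-1]
cv2.imwrite('pics/d9z.png',A)
E
```

```text
time_s: 12.68
tcp_pos: [0.6028, -0.1547, 0.0966]
eef_rot: [-180.0, 0.2, -178.0]
contact_force: [3.7, -5.0, 0.1]
gripper_width: 0.0135
```

View pics/d9z.png

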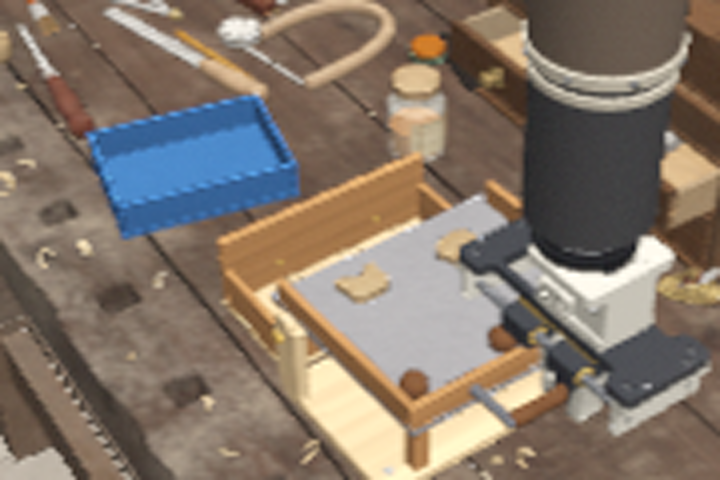

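```bash
python3 -m inch '0 0 0 0 0 0 .1;0 0 0 0 0 0 .1;0 0 0 0 0 0 .1;0 0 0 0 0 0 .1;0 0 0 0 0 0 .1;0 0 0 0 0 0 .1'; python3 - <<'E'
from h import *
a=snap('side','d10');b=snap('wrist','w10')
A=cv2.resize(a[130:250,220:400],None,fx=4,fy=4,interpolation=2)[:,:,::-1]
cv2.imwrite('pics/d10z.png',A)
E
```

```text
time_s: 13.28
tcp_pos: [0.6028, -0.1547, 0.0965]
eef_rot: [-180.0, 0.2, -178.0]
contact_force: [4.2, -4.9, -0.9]
gripper_width: 0.0135
```

View pics/d10z.png

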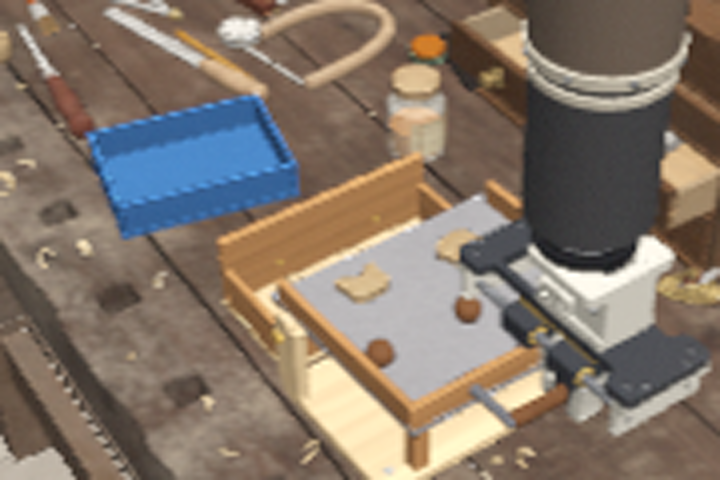

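View pics/w10.png

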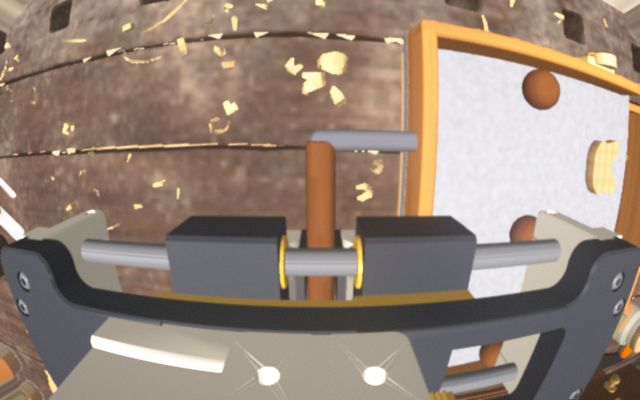

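Balls are rolling gently between the blanks. Hold on.

```bash
python3 -m inch '0 0 0 0 0 0 .1;0 0 0 0 0 0 .1;0 0 0 0 0 0 .1;0 0 0 0 0 0 .1;0 0 0 0 0 0 .1;0 0 0 0 0 0 .1;0 0 0 0 0 0 .1;0 0 0 0 0 0 .1;0 0 0 0 0 0 .1;0 0 0 0 0 0 .1;0 0 0 0 0 0 .1;0 0 0 0 0 0 .1'; python3 - <<'E'
from h import *
a=snap('side','d11');b=snap('scene','s11')
A=cv2.resize(a[130:250,220:400],None,fx=4,fy=4,interpolation=2)[:,:,::-1]
cv2.imwrite('pics/d11z.png',A)
cv2.imwrite('pics/s11z.png',cv2.resize(b[140:270,180:390],None,fx=3.8,fy=3.8,interpolation=2)[:,:,::-1])
E
```

```text
time_s: 14.38
tcp_pos: [0.6028, -0.1547, 0.0966]
eef_rot: [-180.0, 0.2, -178.0]
contact_force: [3.9, -5.9, -1.4]
gripper_width: 0.0137
```

View pics/d11z.png

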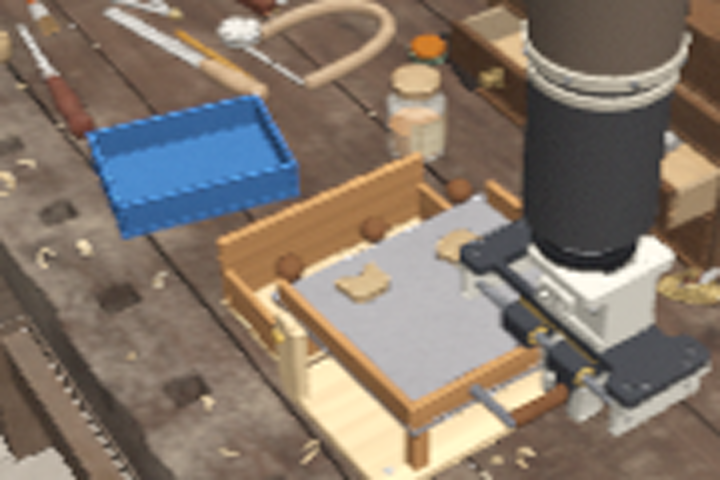

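View pics/s11z.png

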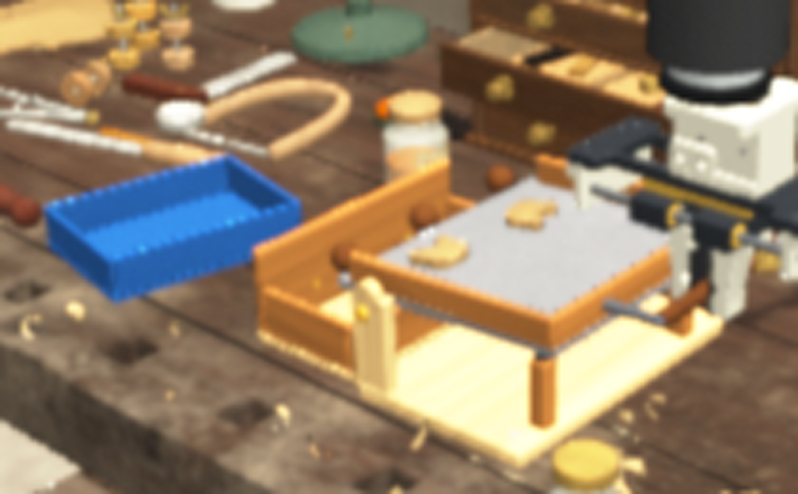

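```bash
python3 -m inch '0 0 0 0 0 0 .1;0 0 0 0 0 0 .1;0 0 0 0 0 0 .1;0 0 0 0 0 0 .1;0 0 0 0 0 0 .1;0 0 0 0 0 0 .1'; python3 - <<'E'
from h import *
a=snap('side','d12');b=snap('scene','s12')
A=cv2.resize(a[130:250,220:400],None,fx=4,fy=4,interpolation=2)[:,:,::-1]
cv2.imwrite('pics/d12z.png',A)
cv2.imwrite('pics/s12z.png',cv2.resize(b[140:270,180:390],None,fx=3.8,fy=3.8,interpolation=2)[:,:,::-1])
E
```

```text
time_s: 14.98
tcp_pos: [0.6028, -0.1547, 0.0966]
eef_rot: [-180.0, 0.2, -178.0]
contact_force: [4.1, -4.4, -1.5]
gripper_width: 0.0136
```

View pics/d12z.png

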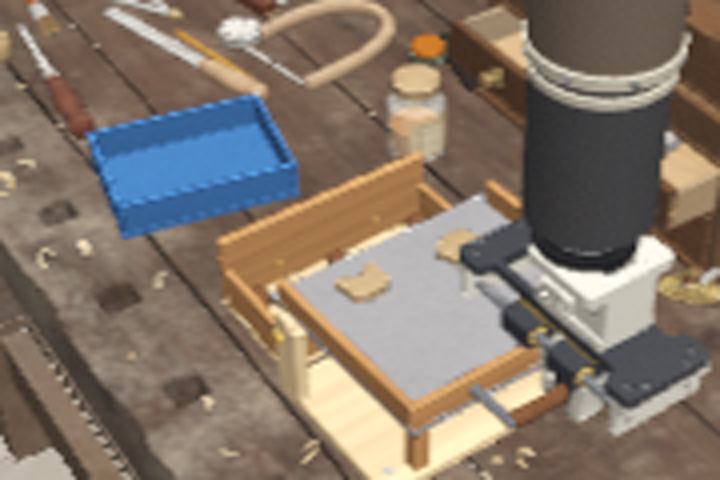

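View pics/s12z.png

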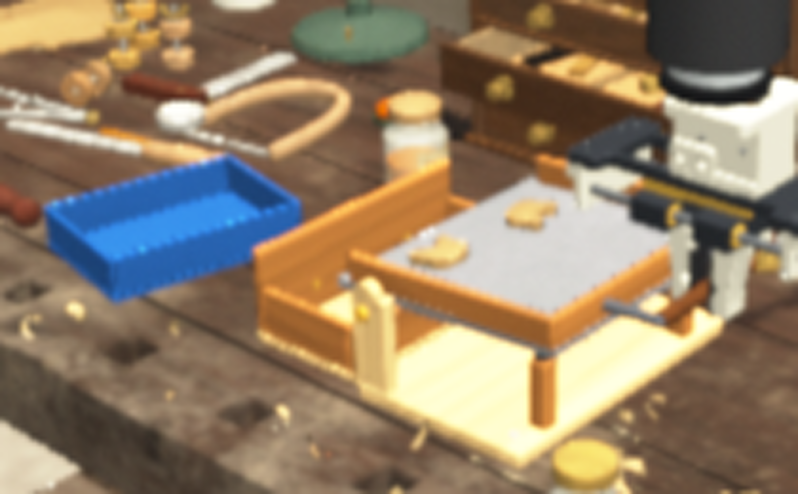

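```bash
python3 -m inch '0 -.0003 .003 0 0 0 .1;0 -.0005 .005 0 0 0 .1;0 -.0006 .006 0 0 0 .1;0 -.0006 .006 0 0 0 .1;0 -.0005 .005 0 0 0 .1;0 0 .001 0 0 0 .1;0 0 0 0 0 0 .1;0 0 0 0 0 0 .35;0 0 0 0 0 0 .35;0 0 0 0 0 0 .35;0 0 -.02 0 0 0 .35;0 0 -.035 0 0 0 .35;0 0 -.04 0 0 0 .35;0 .01 -.04 0 0 0 .35;0 .04 0 0 0 0 .35;0 .04 0 0 0 0 .35;0 .04 0 0 0 0 .35;0 .04 0 0 0 0 .35;0 .04 0 0 0 0 .35;0 .02 0 0 0 0 .35'; python3 - <<'E'
from h import *
snap('wrist','w13');p=r.camera_params('wrist');np.save('p13.npy',p,allow_pickle=True);snap('side','d13')
print(r.get_state()['tcp_pos'],r.get_state()['eef_rot'])
E
```

```text
time_s: 16.75
tcp_pos: [0.5928, 0.077, 0.2046]
eef_rot: [180.0, -0.0, -177.9]
contact_force: [0.7, -0.5, 0.3]
gripper_width: 0.0307
[0.59293948 0.07667537 0.20436544] [ 1.79968041e+02 -3.34759944e-02 -1.77783556e+02]
```

View pics/w13.png

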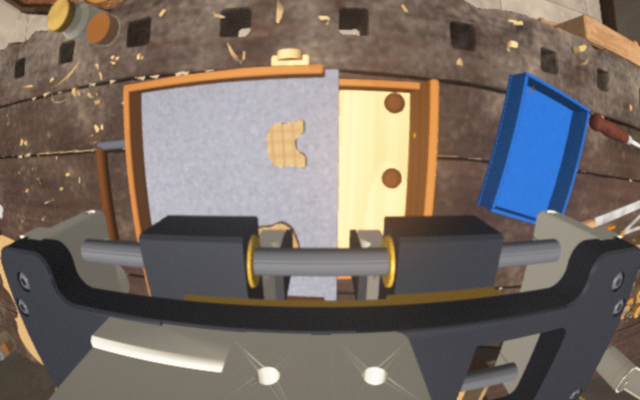

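View pics/d13.png

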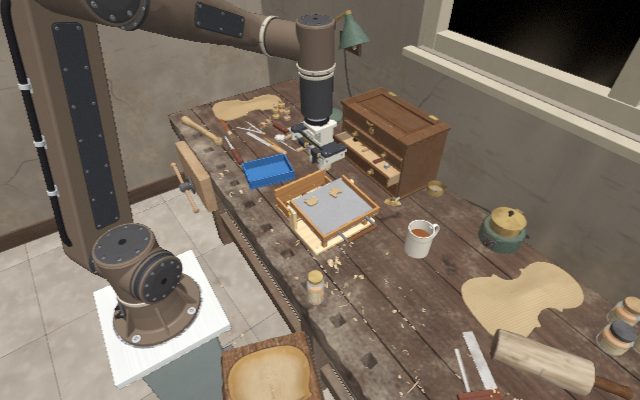

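```bash
python3 - <<'E'
from h import *
b=cv2.imread('pics/w13.png');cv2.imwrite('pics/w13z.png',cv2.resize(b[70:300,110:450],None,fx=2.3,fy=2.3,interpolation=2))
b=cv2.imread('pics/d13.png');cv2.imwrite('pics/d13z.png',cv2.resize(b[160:260,270:390],None,fx=6,fy=6,interpolation=2))
p=np.load('p13.npy',allow_pickle=True).item()
z=.095
for q in [(287,144),(267,124),(267,165),(305,122),(305,167),(395,103),(392,178)]:
    print(q,np.round(hit(q,p,z if q[0]<350 else .018,True),4))
E
```

```text
(287, 144) [0.5455 0.0484 0.095 ]
(267, 124) [0.5284 0.0305 0.095 ]
(267, 165) [0.5643 0.0311 0.095 ]
(305, 122) [0.526  0.0633 0.095 ]
(305, 167) [0.5651 0.0646 0.095 ]
(395, 103) [0.4982 0.159  0.018 ]
(392, 178) [0.5839 0.1611 0.018 ]
```

View pics/w13z.png

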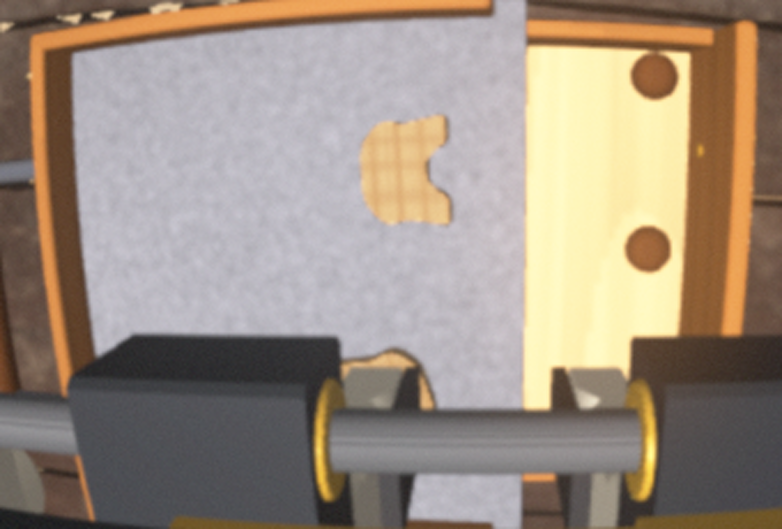

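View pics/d13z.png

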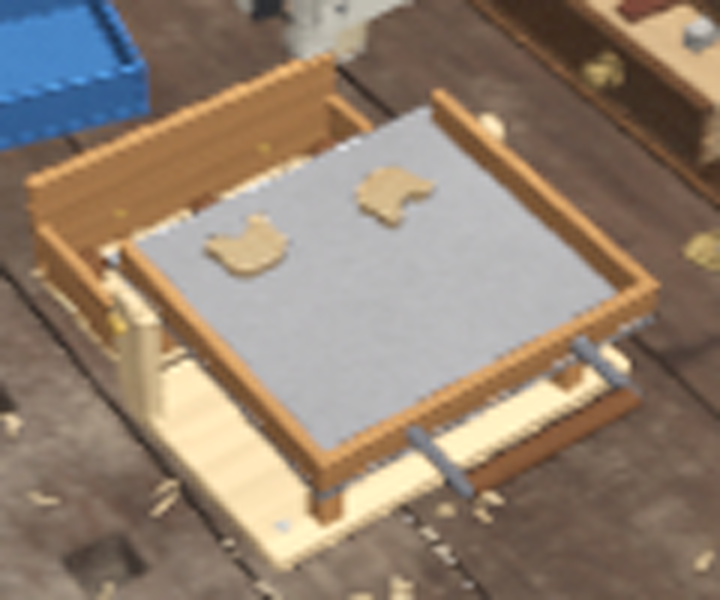

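```bash
python3 -m inch '0 0 0 0 0 -.1205 .45;0 0 0 0 0 -.1205 .6;0 0 0 0 0 -.1205 .6;0 0 0 0 0 -.1205 .6;0 0 0 0 0 -.1205 .6;0 0 0 0 0 -.1205 .6;0 0 0 0 0 -.1205 .6;0 0 0 0 0 -.1205 .6;0 0 0 0 0 -.1205 .6;0 0 0 0 0 -.1205 .6;0 0 0 0 0 -.1205 .6;0 0 0 0 0 -.1205 .6;0 0 0 0 0 -.1205 .6;.013 .0242 0 0 0 0 .6;.013 .0242 0 0 0 0 .6;0 0 0 0 0 0 .6;0 0 0 0 0 0 .6' 10; python3 - <<'E'
from h import *
p=r.camera_params('wrist');b=snap('wrist','w14');np.save('p14.npy',p,allow_pickle=True)
print(r.get_state()['tcp_pos'],r.get_state()['eef_rot'],r.get_state()['joints'])
cv2.imwrite('pics/w14z.png',cv2.resize(b[50:280,150:490],None,fx=2.3,fy=2.3,interpolation=2)[:,:,::-1])
print(proj([[.5455,.0484,.095]],p,True))
E
```

```text
time_s: 18.27
tcp_pos: [0.5448, 0.0447, 0.2049]
eef_rot: [180.0, 0.0, -88.3]
contact_force: [0.3, 0.7, 0.1]
gripper_width: 0.0525
[0.54567595 0.04520116 0.20495681] [-1.79976339e+02  2.01928137e-02 -8.82834152e+01] [ 2.52337157e+01  9.46854131e+00 -1.73520742e+01 -1.01708630e-02
 -6.31496318e+01 -2.35125436e+01]
[[319.39772052 201.80617474]]
```

View pics/w14z.png

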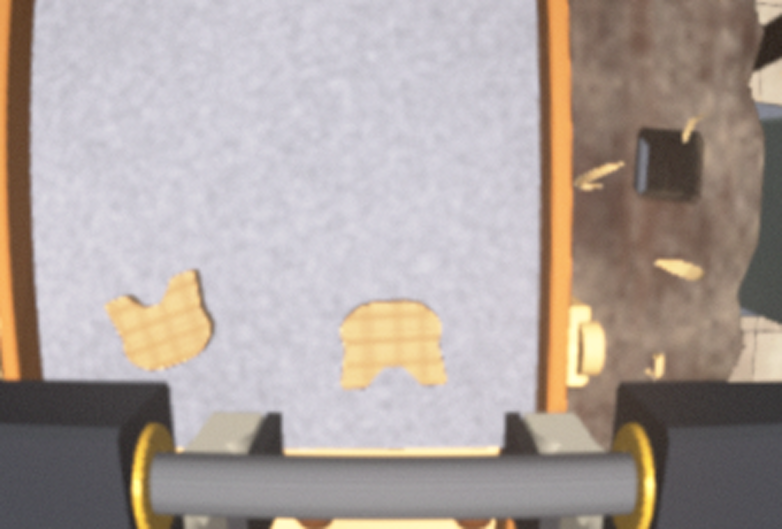

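```bash
python3 - <<'E'
from h import *
p=np.load('p14.npy',allow_pickle=True).item()
f=lambda u,v:(150+u/2.3-.3,50+v/2.3-.3)
for n,q in dict(Ltip=(115,303),Rtip=(192,272),c=(160,320),curve=(172,368),left=(130,345),right=(208,325),Bc=(392,345)).items(): print(n,np.round(hit(f(*q),p,.094,True),4))
E
python3 -m inch '-.0045 0 .03 0 0 0 .6;0 0 .035 0 0 0 .6;0 0 .025 0 0 0 .6;0 0 .012 0 0 0 .6;0 0 .005 0 0 0 .6;0 0 .002 0 0 0 .6;0 0 0 0 0 0 .6'
```

```text
Ltip [0.6574 0.0325 0.094 ]
Rtip [0.6239 0.0196 0.094 ]
c [0.638  0.0391 0.094 ]
curve [0.6338 0.0589 0.094 ]
left [0.6517 0.0499 0.094 ]
right [0.6179 0.0407 0.094 ]
Bc [0.5449 0.0467 0.094 ]
time_s: 18.9
tcp_pos: [0.5465, 0.0503, 0.0957]
eef_rot: [-180.0, -0.0, -88.2]
contact_force: [0.1, 0.2, -0.0]
gripper_width: 0.053
```

```bash
python3 -m inch '0 0 .002 0 0 0 .6;0 0 .0015 0 0 0 .6;0 0 0 0 0 0 .6'; python3 -m inch '0 0 .0015 0 0 0 .6;0 0 0 0 0 0 .6'; python3 - <<'E'
from h import *
snap('wrist','w15')
E
```

```text
time_s: 19.15
tcp_pos: [0.5462, 0.0504, 0.0926]
eef_rot: [-179.9, 0.0, -88.3]
contact_force: [0.6, -0.4, -0.3]
gripper_width: 0.0522
time_s: 19.32
tcp_pos: [0.546, 0.0502, 0.0908]
eef_rot: [-180.0, 0.0, -88.3]
contact_force: [0.3, -0.4, -0.1]
gripper_width: 0.0526
```

View pics/w15.png

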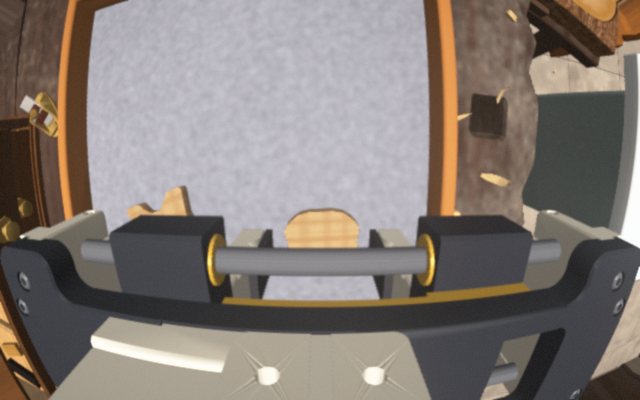

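```bash
python3 -m inch '0 0 .001 0 0 0 .6;0 0 0 0 0 0 .6'; python3 -m inch '0 0 .001 0 0 0 .6;0 0 0 0 0 0 .6'
```

```text
time_s: 19.53
tcp_pos: [0.5461, 0.0502, 0.0905]
eef_rot: [-180.0, 0.0, -88.2]
contact_force: [-3.2, -0.1, 7.7]
gripper_width: 0.0521
time_s: 19.7
tcp_pos: [0.5461, 0.0503, 0.0904]
eef_rot: [-179.9, -0.0, -88.2]
contact_force: [-5.7, 0.8, 16.1]
gripper_width: 0.0524
```

```bash
python3 -m inch '0 0 -.0025 0 0 0 .6;0 0 0 0 0 0 .3;0 0 0 0 0 0 .3;0 0 0 0 0 0 .3;0 0 0 0 0 0 .3;0 0 0 0 0 0 .3;0 0 0 0 0 0 .3' 12
```

```text
time_s: 20.28
tcp_pos: [0.5458, 0.0502, 0.0909]
eef_rot: [180.0, -0.0, -88.3]
contact_force: [-1.0, -0.1, 1.2]
gripper_width: 0.04
```

```bash
python3 - <<'E'
from h import *
p=np.load('p13.npy',allow_pickle=True).item()
Q=[hit(q,p,.04,True)[:2] for q in [(517,74),(585,107),(563,222),(482,203)]]
print(np.round(Q,3).tolist(),np.mean(Q,0))
b=cv2.imread('pics/w13.png');cv2.imwrite('pics/w13b.png',cv2.resize(b[50:250,450:640],None,fx=3,fy=3,interpolation=2))
E
python3 -m inch '0 0 -.005 0 0 0 .3;0 0 -.015 0 0 0 .3;0 0 -.03 0 0 0 .3;0 0 -.03 0 0 0 .3;0 0 -.02 0 0 0 .3;0 0 0 0 0 0 .3'; python3 - <<'E'
from h import *
p=r.camera_params('wrist');b=snap('wrist','w16');a=snap('side','d16');a=snap('scene','s16')
E
```

```text
[[0.444, 0.307], [0.462, 0.436], [0.626, 0.42], [0.604, 0.271]] [0.53421094 0.35870015]
time_s: 20.78
tcp_pos: [0.5483, 0.0507, 0.1962]
eef_rot: [-179.6, 0.1, -88.2]
contact_force: [1.2, 0.3, 0.1]
gripper_width: 0.0405
```

View pics/w13b.png

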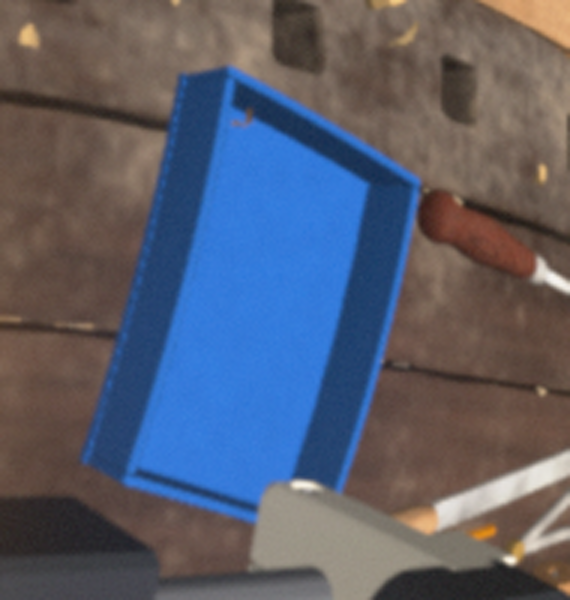

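View pics/s16.png

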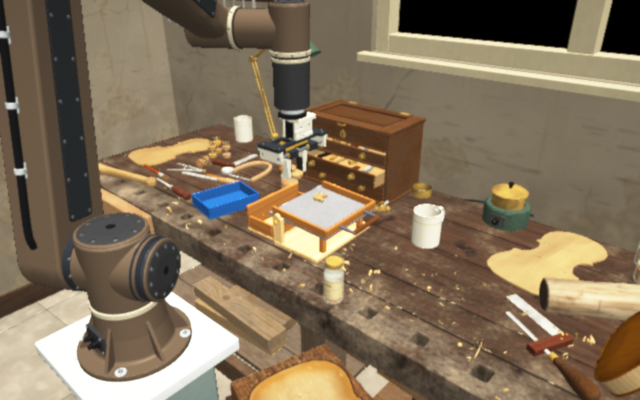

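View pics/w16.png

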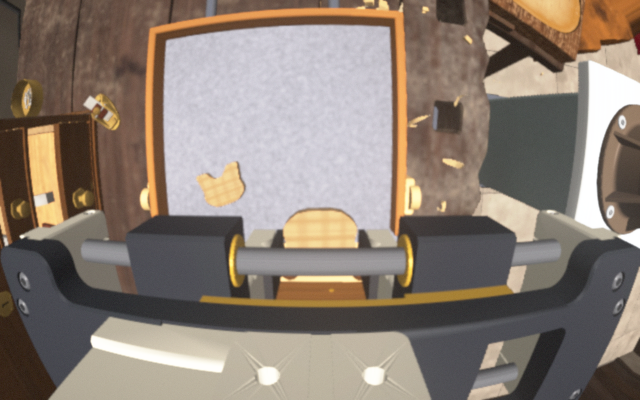

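```bash
python3 -m inch '-.02 .002 0 0 0 0 .3;-.037 .004 0 0 0 0 .3;-.037 .004 0 0 0 0 .3;-.037 .004 0 0 0 0 .3;-.037 .004 0 0 0 0 .3;-.037 .004 0 0 0 0 .3;-.037 .004 0 0 0 0 .3;-.037 .004 0 0 0 0 .3;-.037 .003 0 0 0 .094 .3;0 0 .01 0 0 .094 .3;0 0 .02 0 0 .094 .3;0 0 .02 0 0 0 .3;0 0 0 0 0 0 .3;0 0 0 0 0 0 .3'; python3 - <<'E'
from h import *
p=r.camera_params('wrist');b=snap('wrist','w17');a=snap('side','d17')
print(r.get_state()['tcp_pos'],r.get_state()['eef_rot'])
for q in [(0,0)]: pass
from itertools import product
c=np.array([.537,.359,.04])
print(np.round(proj([c+Rz(np.radians(-14.5))@[sx*.09,sy*.065,0] for sx,sy in product((-1,1),(-1,1))],p,True)))
E
```

```text
time_s: 22.1
tcp_pos: [0.5024, 0.364, 0.1391]
eef_rot: [179.9, -0.2, -104.4]
contact_force: [0.2, -0.0, 0.6]
gripper_width: 0.0401
[0.50365477 0.36507655 0.14162094] [-1.79973560e+02 -3.39575999e-03 -1.04374379e+02]
[[386. 131.]
 [379. 273.]
 [179. 134.]
 [193. 269.]]
```

View pics/w17.png

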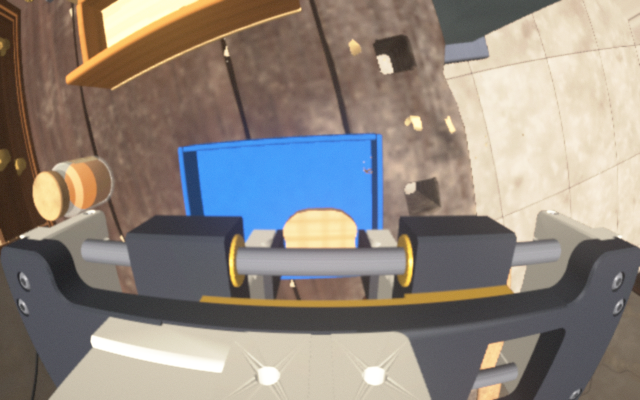

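View pics/d17.png

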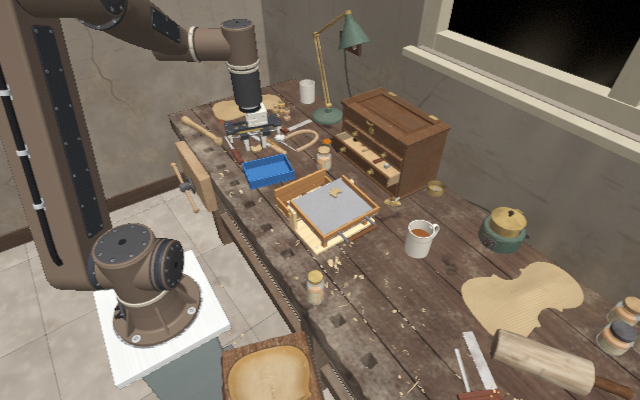

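```bash
python3 -m inch '0 -.012 .02 0 0 .06 .3;0 0 .035 0 0 0 .3;0 0 .035 0 0 0 .3;0 0 .02 0 0 0 .3;0 0 .01 0 0 0 .3;0 0 0 0 0 0 .3'; python3 - <<'E'
from h import *
a=snap('side','d18');cv2.imwrite('pics/d18z.png',cv2.resize(a[100:220,200:350],None,fx=5,fy=5,interpolation=2)[:,:,::-1])
E
```

```text
time_s: 22.7
tcp_pos: [0.5145, 0.3613, 0.0198]
eef_rot: [180.0, -0.1, -107.9]
contact_force: [0.4, -1.0, -0.4]
gripper_width: 0.0402
```

View pics/d18z.png

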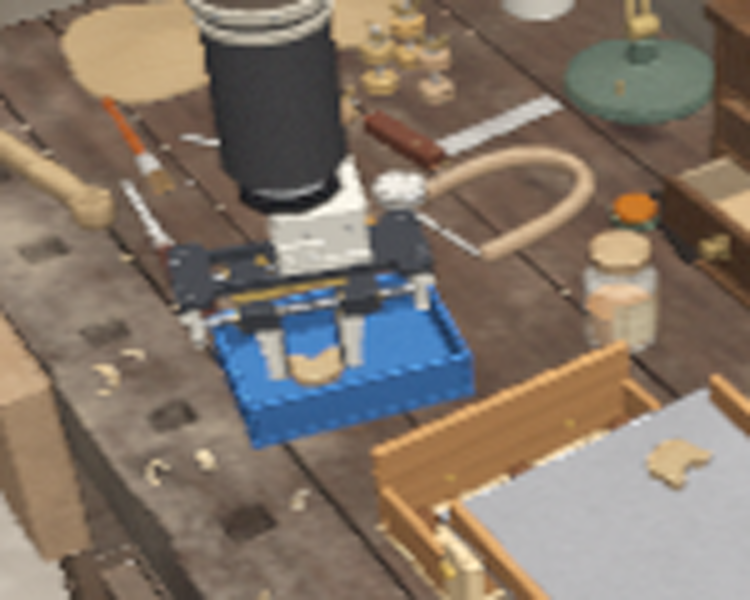

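```bash
python3 -m inch '0 0 0 0 0 0 .55;0 0 0 0 0 0 .55;0 0 -.01 0 0 0 .55;0 0 -.03 0 0 0 .55;0 0 -.035 0 0 -.1045 .55;0 0 -.035 0 0 -.1045 .6;0 0 -.035 0 0 -.1045 .6;0 0 -.035 0 0 -.1045 .6;0 0 0 0 0 -.1045 .6;0 0 0 0 0 -.1045 .6;.0378 -.0019 0 0 0 0 .6;.0378 -.0019 0 0 0 0 .6;.0378 -.0019 0 0 0 0 .6;.0378 -.0019 0 0 0 0 .6;.0378 -.0019 0 0 0 0 .6;.0378 -.0019 0 0 0 0 .6;.0378 -.0019 0 0 0 0 .6;.0378 -.0019 0 0 0 0 .6;.0378 -.0019 0 0 0 0 .6;0 0 0 0 0 0 .6'; python3 - <<'E'
from h import *
p=r.camera_params('wrist');b=snap('wrist','w19');a=snap('side','d19');np.save('p19.npy',p,allow_pickle=True)
print(r.get_state()['tcp_pos'],r.get_state()['eef_rot'])
cv2.imwrite('pics/w19z.png',cv2.resize(b[50:280,150:490],None,fx=2.3,fy=2.3,interpolation=2)[:,:,::-1])
cv2.imwrite('pics/d19z.png',cv2.resize(a[140:220,230:350],None,fx=6,fy=6,interpolation=2)[:,:,::-1])
E
```

```text
time_s: 24.42
tcp_pos: [0.6381, 0.0385, 0.2031]
eef_rot: [-179.9, -0.1, -72.2]
contact_force: [0.6, 0.9, -0.1]
gripper_width: 0.0521
[0.637079   0.04224032 0.20273293] [-1.79893862e+02 -7.49343860e-04 -7.20907104e+01]
```

View pics/w19z.png

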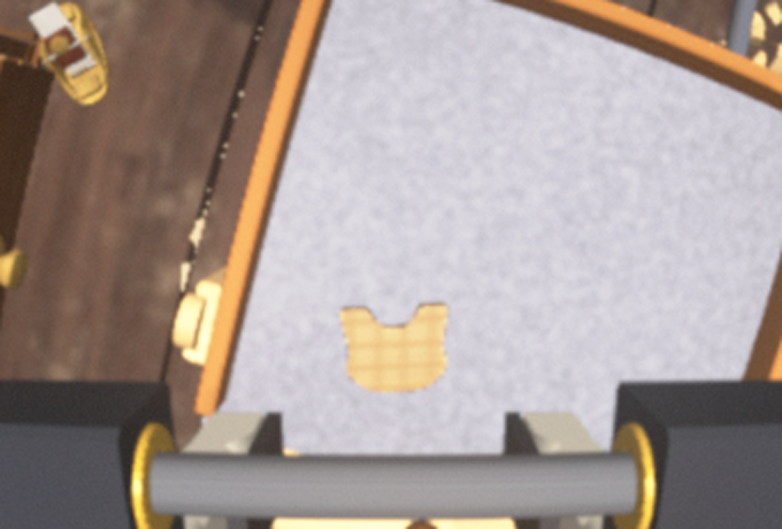

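View pics/d19z.png

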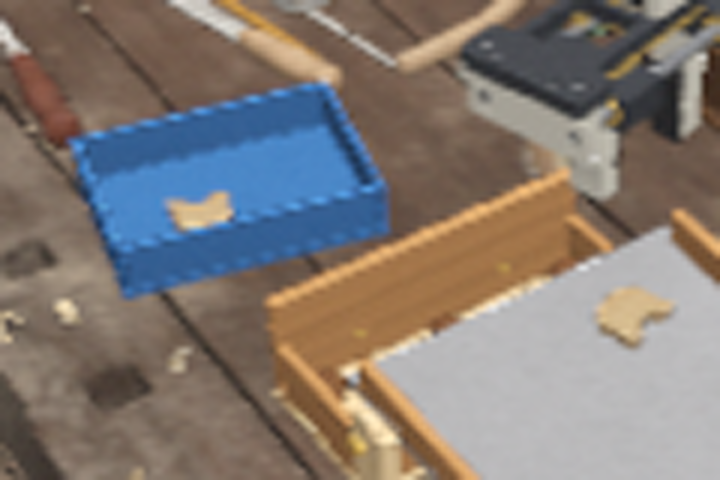

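```bash
python3 - <<'E'
from h import *
p=np.load('p19.npy',allow_pickle=True).item(); s=r.get_state()
h=hit((150+393/2.3-.3,50+350/2.3-.3),p,.094,True); d=h-s['tcp_pos']
a=np.radians(s['eef_rot'][2]); print(s['tcp_pos'],h, d[0]*np.cos(a)+d[1]*np.sin(a), d[0]*np.sin(a)-d[1]*np.cos(a))
# B's check
p=np.load('p14.npy',allow_pickle=True).item(); print(hit((150+392/2.3-.3,50+345/2.3-.3),p,.094,True))
E
```

```text
[0.637079   0.04224032 0.20273293] [0.63721718 0.0417254  0.094     ] 0.0005324556689931476 2.685160109853037e-05
[0.54489235 0.04669016 0.094     ]
```

```bash
python3 -m inch '0 0 .03 0 0 0 .6;0 0 .035 0 0 0 .6;0 0 .025 0 0 0 .6;0 0 .012 0 0 0 .6;0 0 .006 0 0 0 .6;0 0 .002 0 0 0 .6;0 0 0 0 0 0 .6;0 0 0 0 0 0 .6'
```

```text
time_s: 25.18
tcp_pos: [0.6377, 0.0445, 0.0929]
eef_rot: [-179.8, -0.0, -71.9]
contact_force: [-0.1, -0.4, 0.7]
gripper_width: 0.0529
```

```bash
python3 -m inch '0.001 0 .0015 0 0 0 .6;0 0 0 0 0 0 .6'; python3 -m inch '0 0 0 0 0 0 .3;0 0 0 0 0 0 .3;0 0 0 0 0 0 .3;0 0 0 0 0 0 .3;0 0 0 0 0 0 .3;0 0 0 0 0 0 .3' 12; python3 - <<'E'
from h import *
snap('wrist','w20')
E
```

```text
time_s: 25.35
tcp_pos: [0.6375, 0.0431, 0.0906]
eef_rot: [-179.9, 0.0, -71.9]
contact_force: [0.3, -0.1, 0.8]
gripper_width: 0.0528
time_s: 25.85
tcp_pos: [0.6377, 0.0431, 0.0903]
eef_rot: [-179.9, -0.0, -71.9]
contact_force: [2.7, 0.3, 5.4]
gripper_width: 0.0394
```

View pics/w20.png

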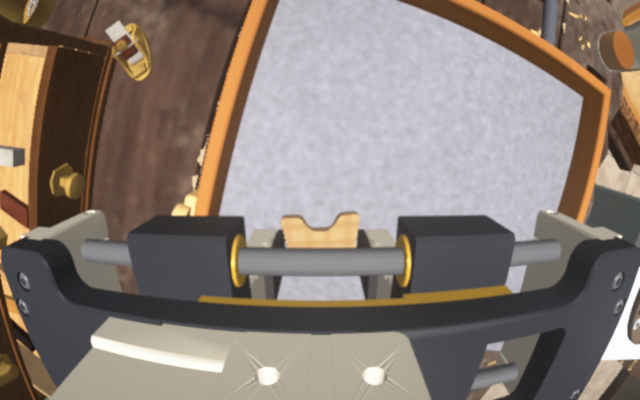

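```bash
python3 -m inch '0 0 -.005 0 0 0 .3;0 0 -.015 0 0 0 .3;0 0 -.03 0 0 -.117 .3;0 0 -.03 0 0 -.117 .3;0 0 -.025 0 0 -.117 .3;0 0 0 0 0 -.117 .3;0 0 0 0 0 -.117 .3;0 0 0 0 0 -.117 .3;0 0 0 0 0 -.117 .3;0 0 0 0 0 -.117 .3;0 0 0 0 0 -.117 .3;-.0154 -.0363 0 0 0 0 .3;-.0154 -.0363 0 0 0 0 .3;-.0154 -.0363 0 0 0 0 .3;-.0154 -.0363 0 0 0 0 .3;-.0154 -.0363 0 0 0 0 .3;-.0154 -.0363 0 0 0 0 .3;-.0154 -.0363 0 0 0 0 .3;-.0154 -.0363 .02 0 0 0 .3;0 0 .02 0 0 0 .3'; python3 - <<'E'
from h import *
p=r.camera_params('wrist');b=snap('wrist','w21');a=snap('side','d21')
print(r.get_state()['tcp_pos'],r.get_state()['eef_rot'])
cv2.imwrite('pics/d21z.png',cv2.resize(a[100:220,220:400],None,fx=4,fy=4,interpolation=2)[:,:,::-1])
E
```

```text
time_s: 27.57
tcp_pos: [0.5739, 0.3561, 0.1559]
eef_rot: [-179.9, -0.1, -11.3]
contact_force: [-0.2, -0.1, -0.8]
gripper_width: 0.0395
[0.57192004 0.34990156 0.15126848] [179.64882701   0.31390021 -11.48715749]
```

View pics/w21.png

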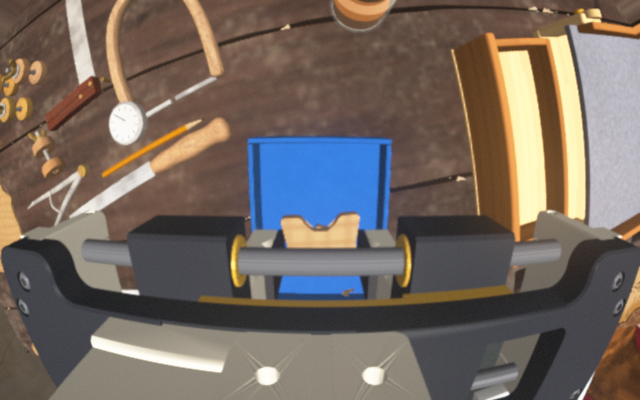

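View pics/d21z.png

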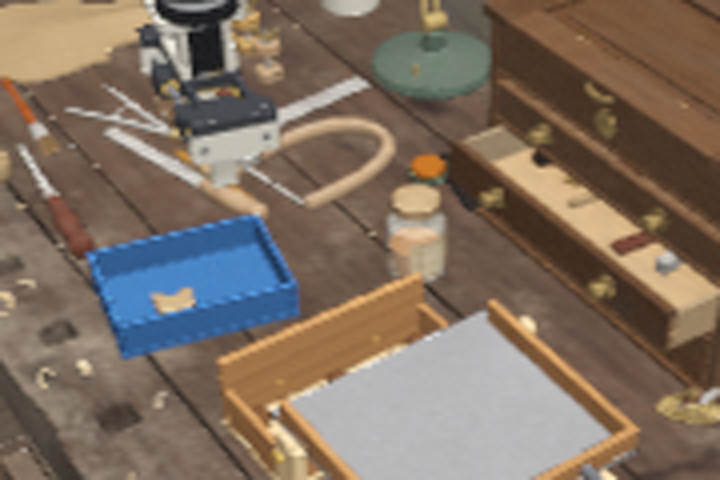

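```bash
python3 -m inch '0 0 .03 0 0 0 .3;0 0 .035 0 0 0 .3;0 0 .03 0 0 0 .3;0 0 .02 0 0 0 .3;0 0 .012 0 0 0 .3;0 0 0 0 0 0 .3'; python3 -m inch '0 0 0 0 0 0 .52;0 0 0 0 0 0 .52;0 0 -.01 0 0 0 .52;0 0 -.03 0 0 0 .52;0 0 -.035 0 0 0 .52;0 0 -.035 0 0 0 .52;0 0 -.035 0 0 0 .52;0 0 -.02 0 0 0 .52'
```

```text
time_s: 28.17
tcp_pos: [0.5742, 0.3479, 0.0265]
eef_rot: [179.8, 0.2, -11.7]
contact_force: [-1.3, 0.3, 0.0]
gripper_width: 0.0392
time_s: 28.83
tcp_pos: [0.5767, 0.3509, 0.2014]
eef_rot: [-179.6, -0.3, -11.5]
contact_force: [0.5, 1.5, 1.2]
gripper_width: 0.0455
```

```bash
python3 -m inch '.0073 .036 -.005 0 0 0 .52;.0073 .036 -.005 0 0 0 .52;.0073 .036 -.005 0 0 0 .52;.0073 .036 -.005 0 0 0 .52;.0073 .036 -.005 0 0 0 .52;.0073 .036 -.005 0 0 0 .52;0 0 0 0 0 0 .52;0 0 0 0 0 0 .52'; python3 - <<'E'
from h import *
b=snap('wrist','w22');a=snap('side','d22');c=snap('scene','s22')
cv2.imwrite('pics/d22z.png',cv2.resize(a[130:250,220:400],None,fx=4,fy=4,interpolation=2)[:,:,::-1])
E
```

```text
time_s: 29.5
tcp_pos: [0.575, 0.1279, 0.2269]
eef_rot: [-179.8, -0.2, -11.7]
contact_force: [-0.7, -0.5, 0.8]
gripper_width: 0.0452
```

View pics/w22.png

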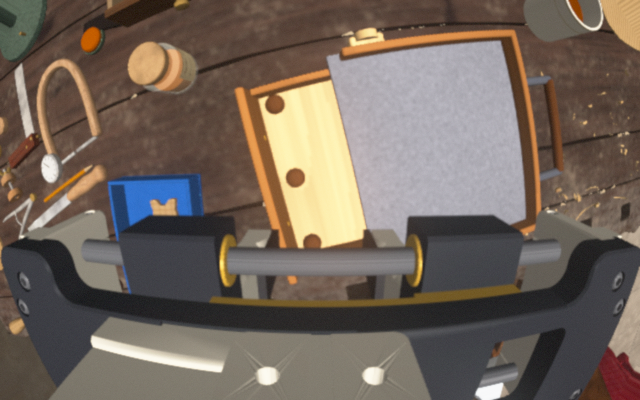

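View pics/d22z.png

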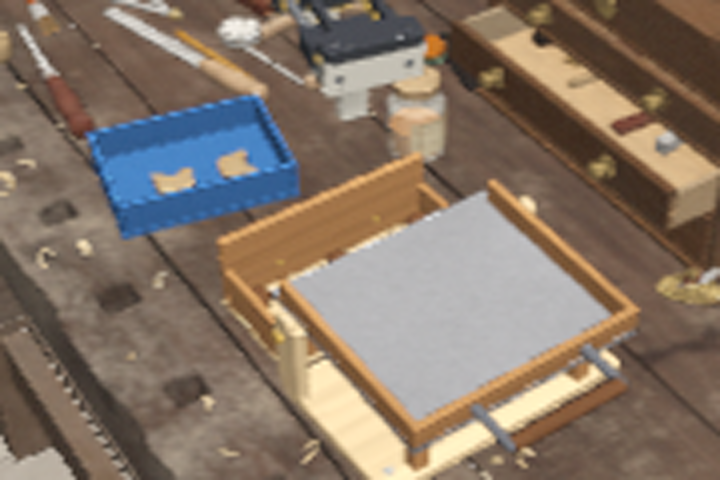

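View pics/s22.png

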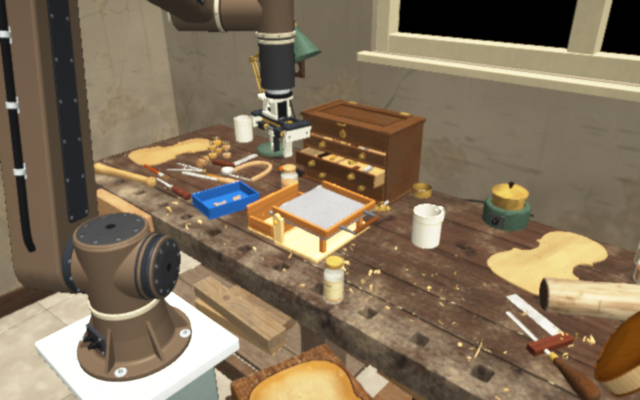

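The last pictures show all three balls in the tray, at (275,104), (295,178) and (312,243) in the wrist view. Both blanks lie in the bin, the board is down, the jars and mug look unmoved, and the gripper is clear.

```bash
python3 -c "
from plant import r
print(r.get_state()['qd'].round(2)); print(r.close_job())"
```

```text
[ 0.78  0.99 -0.19 -0.04  0.32  0.14]
the job is handed in; nothing more can be done
None
```

I stood the catch tray under the lip, then raised the board to about 0.12 rad by my own arithmetic. The three balls rolled off between the blanks into the tray. I let the board down, put both blanks in the blue bin, and handed the job in at about 29.7 s of the 72 s allowed.

- **Final state:** The last wrist, side and scene pictures showed three balls in the tray, both blanks flat in the bin, and the board back at its rest position. The two jars and the mug were by eye where they started, and the gripper was clear of everything.
- **Small mismatches:** The camera fits of the board disagreed with each other by about 4 mm and 0.6 degrees. The bin's turn differed by a few degrees from my estimate, so I shifted the first blank's placing by about 12 mm. Neither affected the result.
- **Not measured:** The board angle and the levelness of the tray and bin I judged from the pictures only. The arm was still settling very slightly (under 1 degree/s) when I handed in, and the hand-in reported no verdict.

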